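Raise the hood's sash to its mark and slide the slide box in

ROBOT

A 6-joint arm with a two-finger parallel gripper is mounted at the origin on a cart in front of the work surface, level with it; the furniture and walls round the work are solid. World frame = base frame: x ahead of the robot, y to its left, z up, the work surface at z = 0. Lengths are in m, angles in rad, forces in N, time in s.
With the tool pointing down it reaches from about 0.3 to 0.775 m from the base axis. Payload 14.6 kg.
Tool frame: the origin (TCP) lies on the front face of the gripper's body, between the roots of the fingers; the fingertips stand 97 mm ahead of it and the grasp point (between the pads) lies 78 mm ahead of it; z points along the fingers, y is the direction in which the jaws open and shut (so a half turn about z gives the same grasp; the last joint's range is limited). The gripper opens to 94 mm and grips with 3 to 60 N. Pads are 16 mm wide; open, the fingers measure 119 mm over their backs; the gripper's body (75 mm by 177 mm) begins 78 mm behind the grasp point.
Start: joints at [1.169, 0.3, 1.521, -0, 1.321, -0.067], TCP at [0.181, 0.519, 0.303] pointing down, gripper open.
Joint ranges: [-3.03, 3.03], [-0.79, 2.21], [0.23, 2.52], [-1.04, 4.18], [0, 3.07], [-2.55, 2.55]. Speed limits (rad/s): [2.22, 2.22, 2.57, 3.14, 3.14, 3.14].

INTERFACE

Orientations are given as [roll, pitch, yaw] about the fixed x, y, z axes, in that order (R = Rz(yaw) Ry(pitch) Rx(roll)).
In Python, from station import ctrl gives the robot as it stands. The module is installed in compiled form; this text tells all that it offers.
- The arm moves only by the shell command python3 -m pendant 'ROWS' [FORCE]. ROWS is JSON, a list of rows, each an object of numbers: "rx", "ry", "rz": the turn, a rotation vector about the tool's x, y, z each as a share of 4 degrees, from -1 to 1; "tx", "ty", "tz": the shift along the tool's x, y, z each as a share of 0.04 m, from -1 to 1; "grip": the gripper command: -1 is fully open, 1 is shut, values between are in proportion. A call has 1 to 8 rows; each row shifts and turns the pose as measured when the row begins, along the tool's axes as they then stand; what a row does not reach is not made up. A row lasts 1/12 s, in which the tool goes at most 41.7 mm and 7.16 degrees, less where a joint would pass 70% of its speed; a pose out of reach is approached as far as the arm can. A call with a number of a shift or a turn outside -1 to 1 is refused whole. A call with a gripper value outside its range is refused whole. The fingers move at their own pace and stop on an object; FORCE is the grip in N (left out, the last holds). Time passes only in rows, so rows that do not move let the fingers close. It gives the time, the measured TCP pose, the force and the opening at its end, in the units of the state.
- ctrl.get_obs(): the state, without advancing time (a new reading comes with each control period).
- ctrl.camera(name): name is "side" or "top" or "wrist"; returns a dict with "pixels" (480x640x3 uint8, blue, green, red), "fx", "fy", "cx", "cy" (pixels), "k1" (the pictures are not rectified: a ray, as slopes to the right and down, at radius r is drawn at 1 + k1 r^2 times it, then the intrinsics apply), "world_from_camera" (4x4, takes a point from camera to world coordinates). Camera axes: x right, y up, looking along -z (the intrinsics and any distortion apply to the point x, -y, -z); pixel columns grow to the right and rows downward; lengths in m; the calibration is good to about 2 mm. A picture is of the moment at which its call begins. There is no depth.
- ctrl.hand_in(): hands the job in, once; it reports no verdict.
The state is a dict: "time_s": time; "qpos": joint angles; "joint_vel": joint speeds; "tau": joint torques, N m; "ee_pos": TCP position; "eef_rot": TCP orientation; "force": force on the tool from outside, world axes, zero at the start; "moment": the same for the moment, N m; "grip_width": finger opening in m.
Only numpy, scipy, OpenCV 4.12 (cv2) and the standard library are available. Lean on these libraries where they do the work, as an engineer would, in place of code of your own. Each camera call takes 0.05 s, during which the arm holds its last target.

TASK

Push the small staining hood's sliding window up from beneath its lip until the underside of the lip is level with the tip of the black pointer on the hood's left-hand guide; the window stays where it is left. Then gently push the low slide box that stands in front of the hood straight in under the raised window, keeping it flat on the bench, until the whole box is behind the window. Only push with the fingertips: do not pinch or lift anything, and leave the other things on the bench where they are.

Things in the scene. Friction and masses are not known exactly. Their poses are not given: they have to be found in the camera images.
- hood: White box-shaped bench hood with an open bottom (the bench is its floor), fixed to the bench, 240 mm wide, 430 mm high. Origin: on the bench surface, in the middle of the window plane. x points into the hood, y to its left as seen from the robot, z up; it stands turned by a few degrees. Side guides (aluminium, y = +-98 to +-120 mm) reach 12 mm in front of the origin. Inside it is 99 mm deep (x up to 99 mm) and 224 mm wide.
- sash (a joint): Height of the sliding window in m: 0 when the lip's underside is 40 mm above the bench, growing upward to 0.20. Counterweighted: it takes about 4 N to move and stays where it is left.
- lip_under (a point): Point on the underside of the window's lip, at the middle of its width, 34 mm in front of the window plane. The lip is a straight aluminium bar along the foot of the clear window, 180 mm long, 12 mm thick, sticking out 40 mm towards the robot with a rounded nose (radius 6 mm, whose axis is 6 mm above this point); above it a steep apron slopes back to the window, so it offers no grip. Axes as the hood's. At the start it is 45 to 75 mm above the bench.
- pointer_tip (a point): Tip of a small black cone that points from a clip on the hood's left guide to the left end of the lip (24 mm in front of the window plane, 94 mm left of the middle). Its height, between 178 and 218 mm above the bench, is where the lip's underside belongs. Fixed.
- slides: Low cardboard slide box, 58 (x) by 80 (y) by 30 (z) mm, about 0.19 kg, loose, standing 45 to 70 mm in front of the lip's nose with its long side to the hood, turned a little. Origin: centre of its underside. It is wholly behind the window when its origin is more than 32 mm behind (x of) the hood's origin.
- vial: Control vial, 24 mm across, 45 mm high, standing to the left in front of the hood; leave alone. Origin: centre of its underside.
- bench_timer: Flat timer, 58x62x18 mm, lying to the right in front of the hood; leave alone. Origin: centre of its underside.
- stain: Brown stain bottle, 48 mm across, 104 mm high, to the right; leave alone.
- cup: Sample cup with a lid, 59 mm across, 66 mm high, to the left; leave alone.
- strips: White strip bottle, 44 mm across, 98 mm high, to the right of the hood; leave alone.
- lancets: Lancet box, 45x62x38 mm, to the right of the hood; leave alone.
- kit: Kit box, 65x120x55 mm, far left; leave alone.

How it is judged:
By the outcome, as a careful person would: the job done as asked, in the order asked, and still so for the second after the job is handed in, with the robot touching nothing.
It also fails if it takes over 51 s, if anything falls off the work surface, if the arm or the gripper's body presses on something with over 40 N, if the wrist force passes 120 N, or if a joint passes its speed limit or range.

## Working session

There is one attempt and no reset: what is moved stays moved. The work goes in short steps, Python scripts to look and compute and a shell command to move; the robot and the scene stay as the last step left them, time stands still between calls to the robot, and variables do not carry over. Pictures are saved under pics/ and viewed, and the job is handed in when it is done.

```bash
mkdir -p pics
cat > h.py <<'E'
import numpy as np,cv2,pickle
from station import ctrl
def snap(n,tag):
    c=ctrl.camera(n); cv2.imwrite(f'pics/{tag}.png',c['pixels']); pickle.dump(c,open(f'{tag}.pkl','wb')); return c
def ray(c,u,v):
    K=np.array([[c['fx'],0,c['cx']],[0,c['fy'],c['cy']],[0,0,1.]])
    p=cv2.undistortPoints(np.array([[[u,v]]],float),K,np.array([c['k1'],0,0,0.]))[0,0] if 0 else None
    xd=np.array([(u-c['cx'])/c['fx'],(v-c['cy'])/c['fy']]);x=xd.copy()
    for _ in range(30): x=xd/(1+c['k1']*(x@x))
    T=np.array(c['world_from_camera']); d=T[:3,:3]@np.array([x[0],-x[1],-1]); return T[:3,3],d/np.linalg.norm(d)
def onz(c,u,v,z):
    o,d=ray(c,u,v); return o+d*(z-o[2])/d[2]
def tri(obs):
    A=np.zeros((3,3));b=np.zeros(3)
    for c,u,v in obs:
        o,d=ray(c,u,v);P=np.eye(3)-np.outer(d,d);A+=P;b+=P@o
    X=np.linalg.solve(A,b)
    return X,[np.linalg.norm((np.eye(3)-np.outer(d,d))@(X-o)) for o,d in [ray(c,u,v) for c,u,v in obs]]
def proj(c,X):
    T=np.array(c['world_from_camera']);p=T[:3,:3].T@(np.array(X)-T[:3,3]);s=np.array([p[0],-p[1]])/-p[2];s=s*(1+c['k1']*(s@s));return s*[c['fx'],c['fy']]+[c['cx'],c['cy']]
def L(tag): return pickle.load(open(f'{tag}.pkl','rb'))
def crop(tag,x0,y0,x1,y1,s,out):
    im=cv2.imread(f'pics/{tag}.png')[y0:y1,x0:x1]; cv2.imwrite(f'pics/{out}.png',cv2.resize(im,None,fx=s,fy=s,interpolation=cv2.INTER_CUBIC))
E
python3 - <<'E'
from h import *
for n in('side','top','wrist'):
    c=snap(n,n+'0');print(n,np.round(c['world_from_camera'],3).tolist(),c['fx'],c['k1'])
o=ctrl.get_obs();print({k:np.round(v,3).tolist() for k,v in o.items()})
E
```

```text
side [[0.861, 0.334, -0.383, -0.106], [-0.508, 0.591, -0.627, -1.079], [0.017, 0.734, 0.679, 1.274], [0.0, 0.0, 0.0, 1.0]] 614.2121567009677 -0.06390411609285691
top [[0.008, 0.989, -0.145, 0.343], [-1.0, 0.011, 0.014, -0.027], [0.015, 0.145, 0.989, 1.519], [0.0, 0.0, 0.0, 1.0]] 620.3330301341528 -0.2221603381929695
wrist [[0.329, -0.904, -0.272, 0.101], [0.944, 0.314, 0.095, 0.547], [-0.001, -0.288, 0.958, 0.384], [0.0, 0.0, 0.0, 1.0]] 390.0414060500592 -0.011604891889529196
{'time_s': 0.15, 'qpos': [1.169, 0.3, 1.521, -0.0, 1.321, -0.067], 'joint_vel': [-0.003, -0.001, -0.0, 0.0, 0.002, 0.0], 'tau': [0.003, -53.195, -35.282, 0.071, 0.024, -0.0], 'ee_pos': [0.181, 0.519, 0.302], 'eef_rot': [-3.141, -0.0, 2.807], 'force': [0.047, -0.019, -0.056], 'moment': [0.018, -0.031, -0.034], 'grip_width': 0.094}
```

View pics/side0.png

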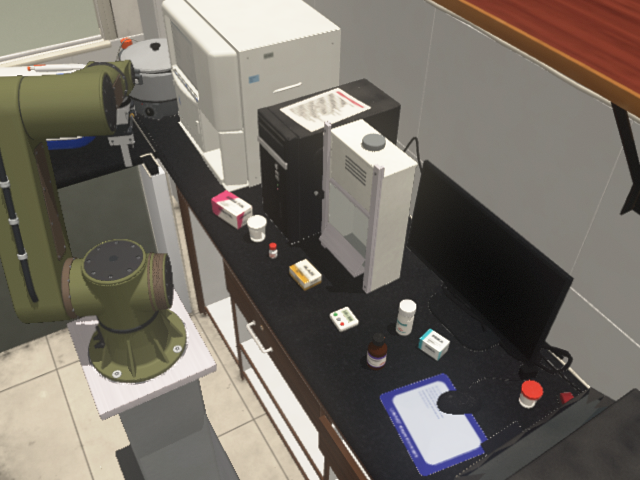

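View pics/top0.png

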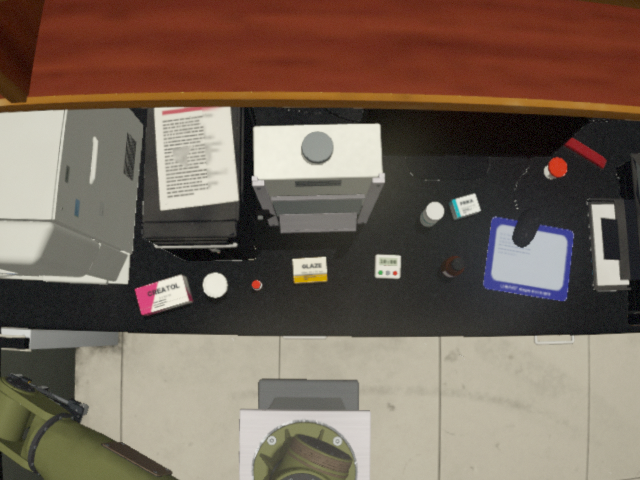

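View pics/wrist0.png

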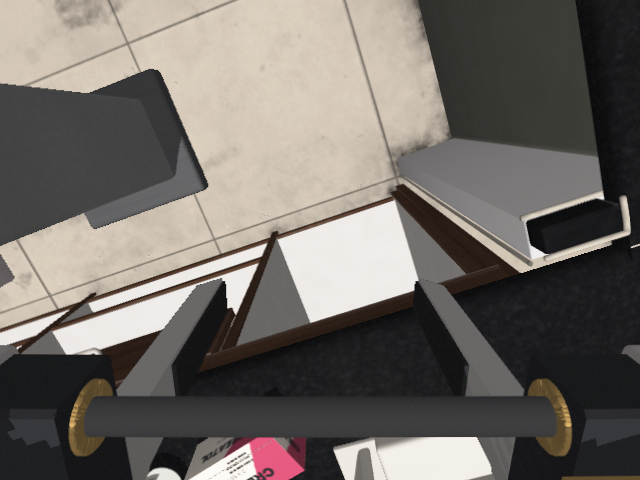

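The top view shows the hood at about (318,180), with its lip at (318,222), the slide box at (310,270) and the vial at (257,285). In the side view the hood front is at about (345,225). I'll enlarge both.

Run:
```python
from h import *
crop('top0',230,110,420,310,4,'t1')
im=cv2.imread('pics/t1.png');cv2.imwrite('pics/t1.png',im[:,:][200:800,0:760])
crop('side0',260,110,420,300,4,'s1')
im=cv2.imread('pics/s1.png');cv2.imwrite('pics/s1.png',im[160:760])
```

```text
(no output)
```

View pics/t1.png

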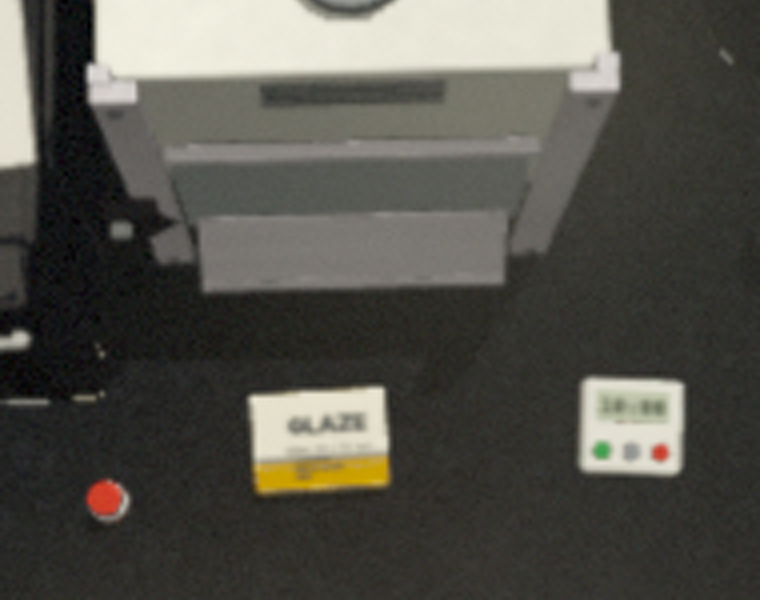

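View pics/s1.png

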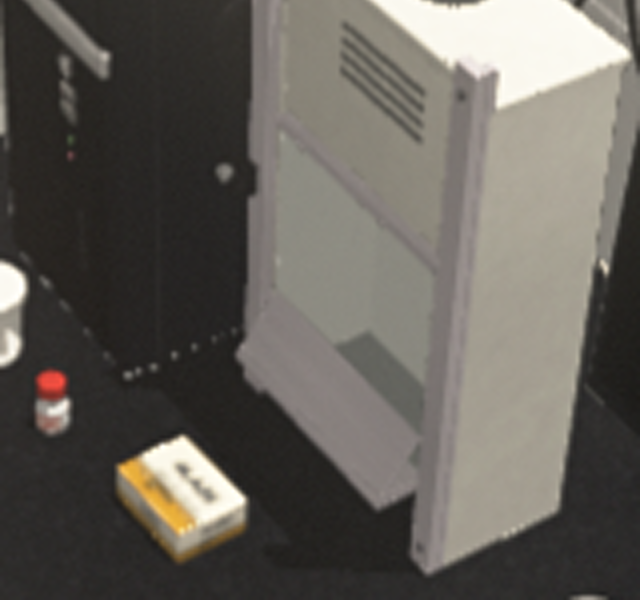

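```bash
cat > fit.py <<'E'
from h import *
from scipy.optimize import least_squares
T=L('top0');S=L('side0')
t=lambda u,v:(T,230+u/4,160+v/4)
s=lambda u,v:(S,260+u/4,150+v/4)
def hw(p,X):
    c,sn=np.cos(p[2]),np.sin(p[2]);return np.array([p[0]+c*X[0]-sn*X[1],p[1]+sn*X[0]+c*X[1],X[2]])
def lipP(p,y,dx=-.040,dz=.006): return hw(p,(dx,y,p[3]+dz))
obs=[(t(545,249),lambda p:hw(p,(-.012,-.12,0))),(t(512,252),lambda p:hw(p,(-.012,-.098,0))),
(t(160,264),lambda p:hw(p,(-.012,.12,0))),
(s(430,574),lambda p:hw(p,(-.012,-.12,0))),(s(413,560),lambda p:hw(p,(-.012,-.098,0))),
(t(204,292),lambda p:lipP(p,.09)),(t(505,284),lambda p:lipP(p,-.09)),
(s(377,509),lambda p:lipP(p,-.09,-.037,.001)),
(t(137,104),lambda p:hw(p,(-.012,.098,.43))),(t(572,92),lambda p:hw(p,(-.012,-.098,.43))),(t(618,90),lambda p:hw(p,(-.012,-.12,.43))),
(t(175,222),lambda p:hw(p,(-.024,.094,p[4]))),(s(255,178),lambda p:hw(p,(-.024,.094,p[4])))]
f=lambda p:np.concatenate([proj(o[0],g(p))-o[1:] for o,g in obs])
r=least_squares(f,[.62,0,0,.06,.2],loss='soft_l1')
print(r.x);print(np.round(f(r.x).reshape(-1,2),1).tolist())
def hl(X,p=r.x):
    c,sn=np.cos(p[2]),np.sin(p[2]);d=np.array(X[:2])-p[:2];return np.array([c*d[0]+sn*d[1],-sn*d[0]+c*d[1]])
if __name__=='__main__':
  for n,uv in dict(LB=(248,396),RB=(384,387),RF=(389,486),LF=(257,494)).items():
    X=onz(*t(*uv),.03);print(n,np.round(X,4),np.round(hl(X),4))
  for n,uv,z in (('vial',(105,498),.045),('timer',(632,426),.018)): print(n,np.round(onz(*t(*uv),z),3),hl(onz(*t(*uv),z)))
E
python3 fit.py
```

```text
[ 0.61777029 -0.02931395  0.04578059  0.05531269  0.21697463]
[[-0.1, 0.8], [-0.7, 0.3], [-0.3, 0.3], [-0.7, 0.9], [-1.0, -0.5], [-0.3, 0.2], [-0.0, -0.4], [0.2, 0.1], [0.3, -0.1], [0.0, -0.7], [0.6, -0.6], [0.8, -1.1], [-0.9, 0.1]]
LB [0.5158 0.0321 0.03  ] [-0.0991  0.066 ]
RB [ 0.5221 -0.05    0.03  ] [-0.0965 -0.0163]
RF [ 0.4621 -0.0535  0.03  ] [-0.1566 -0.017 ]
LF [0.4565 0.0258 0.03  ] [-0.1586  0.0624]
vial [0.452 0.116 0.045] [-0.15907231  0.15263803]
timer [ 0.501 -0.202  0.018] [-0.1245161  -0.16694599]
```

The hood origin is at about (0.618, -0.029) with a yaw of 2.6°. The lip underside is about 55 mm up and the pointer about 215 mm, still to be refined. The box centre is about 128 mm in front of the window plane and 24 mm left of the middle. I'll move the arm in front of the hood, with yaw near 0 and the camera side forward.

```bash
python3 -m pendant '[{"rz":1,"tx":-0.28,"ty":-0.24,"grip":0},{"rz":1,"tx":-0.28,"ty":-0.24,"grip":0},{"rz":1,"tx":-0.28,"ty":-0.24,"grip":0},{"rz":1,"tx":-0.28,"ty":-0.24,"grip":0},{"rz":1,"tx":-0.34,"ty":-0.16,"grip":0},{"rz":1,"tx":-0.34,"ty":-0.16,"grip":0},{"rz":1,"tx":-0.34,"ty":-0.16,"grip":0},{"rz":1,"tx":-0.34,"ty":-0.16,"grip":0}]'
```

```text
$[0]: bad value
```

```bash
python3 -m pendant '[{"rx":0,"ry":0,"rz":1,"tx":-0.28,"ty":-0.24,"tz":0,"grip":0}]'
```

```text
time_s: 0.23
ee_pos: [0.1874, 0.5074, 0.3018]
eef_rot: [-3.14, -0.0, 2.739]
force: [-0.0, 0.2, 0.6]
grip_width: 0.09
```

```bash
python3 -m pendant '[{"rx":0,"ry":0,"rz":1,"tx":-0.28,"ty":-0.24,"tz":0,"grip":0},{"rx":0,"ry":0,"rz":1,"tx":-0.28,"ty":-0.24,"tz":0,"grip":0},{"rx":0,"ry":0,"rz":1,"tx":-0.28,"ty":-0.24,"tz":0,"grip":0},{"rx":0,"ry":0,"rz":1,"tx":-0.34,"ty":-0.16,"tz":0,"grip":0},{"rx":0,"ry":0,"rz":1,"tx":-0.34,"ty":-0.16,"tz":0,"grip":0},{"rx":0,"ry":0,"rz":1,"tx":-0.34,"ty":-0.16,"tz":0,"grip":0},{"rx":0,"ry":0,"rz":1,"tx":-0.34,"ty":-0.16,"tz":0,"grip":0}]'
python3 -m pendant '[{"rx":0,"ry":0,"rz":1,"tx":-0.37,"ty":-0.06,"tz":0,"grip":0},{"rx":0,"ry":0,"rz":1,"tx":-0.37,"ty":-0.06,"tz":0,"grip":0},{"rx":0,"ry":0,"rz":1,"tx":-0.37,"ty":-0.06,"tz":0,"grip":0},{"rx":0,"ry":0,"rz":1,"tx":-0.37,"ty":-0.06,"tz":0,"grip":0},{"rx":0,"ry":0,"rz":1,"tx":-0.37,"ty":0.05,"tz":0,"grip":0},{"rx":0,"ry":0,"rz":1,"tx":-0.37,"ty":0.05,"tz":0,"grip":0},{"rx":0,"ry":0,"rz":1,"tx":-0.37,"ty":0.05,"tz":0,"grip":0},{"rx":0,"ry":0,"rz":1,"tx":-0.37,"ty":0.05,"tz":0,"grip":0}]'
```

```text
time_s: 0.82
ee_pos: [0.2285, 0.407, 0.2998]
eef_rot: [-3.137, 0.002, 2.228]
force: [-0.1, 0.2, -0.1]
grip_width: 0.0474
time_s: 1.48
ee_pos: [0.2746, 0.2903, 0.2991]
eef_rot: [-3.137, 0.006, 1.641]
force: [-0.5, 0.5, 0.8]
grip_width: 0.0474
```

```bash
python3 -m pendant '[{"rx":0,"ry":0,"rz":1,"tx":-0.34,"ty":0.14,"tz":0,"grip":0},{"rx":0,"ry":0,"rz":1,"tx":-0.34,"ty":0.14,"tz":0,"grip":0},{"rx":0,"ry":0,"rz":1,"tx":-0.34,"ty":0.14,"tz":0,"grip":0},{"rx":0,"ry":0,"rz":1,"tx":-0.34,"ty":0.14,"tz":0,"grip":0},{"rx":0,"ry":0,"rz":1,"tx":-0.29,"ty":0.23,"tz":0,"grip":0},{"rx":0,"ry":0,"rz":1,"tx":-0.29,"ty":0.23,"tz":0,"grip":0},{"rx":0,"ry":0,"rz":1,"tx":-0.29,"ty":0.23,"tz":0,"grip":0},{"rx":0,"ry":0,"rz":1,"tx":-0.29,"ty":0.23,"tz":0,"grip":0}]'
python3 -m pendant '[{"rx":0,"ry":0,"rz":1,"tx":-0.21,"ty":0.3,"tz":0,"grip":0},{"rx":0,"ry":0,"rz":1,"tx":-0.21,"ty":0.3,"tz":0,"grip":0},{"rx":0,"ry":0,"rz":1,"tx":-0.21,"ty":0.3,"tz":0,"grip":0},{"rx":0,"ry":0,"rz":1,"tx":-0.21,"ty":0.3,"tz":0,"grip":0},{"rx":0,"ry":0,"rz":1,"tx":-0.12,"ty":0.35,"tz":0,"grip":0},{"rx":0,"ry":0,"rz":1,"tx":-0.12,"ty":0.35,"tz":0,"grip":0},{"rx":0,"ry":0,"rz":1,"tx":-0.12,"ty":0.35,"tz":0,"grip":0},{"rx":0,"ry":0,"rz":1,"tx":-0.12,"ty":0.35,"tz":0,"grip":0}]'; python3 -c "
from station import ctrl;print(ctrl.get_obs()['qpos'])"
```

```text
time_s: 2.15
ee_pos: [0.3151, 0.1734, 0.2991]
eef_rot: [-3.141, 0.009, 1.054]
force: [1.2, 0.8, -0.0]
grip_width: 0.0471
time_s: 2.82
ee_pos: [0.3532, 0.0562, 0.2992]
eef_rot: [3.138, 0.009, 0.467]
force: [0.0, 0.1, 0.2]
grip_width: 0.0467
[ 0.05866679 -0.14077764  2.00493245 -0.00731233  1.28400207  1.16501864]
```

```bash
python3 -m pendant '[{"rx":0,"ry":0,"rz":1,"tx":-0.1,"ty":0.4,"tz":0,"grip":0},{"rx":0,"ry":0,"rz":1,"tx":-0.1,"ty":0.4,"tz":0,"grip":0},{"rx":0,"ry":0,"rz":1,"tx":-0.1,"ty":0.4,"tz":0,"grip":0},{"rx":0,"ry":0,"rz":1,"tx":0,"ty":0.41,"tz":0,"grip":0},{"rx":0,"ry":0,"rz":1,"tx":0,"ty":0.41,"tz":0,"grip":0},{"rx":0,"ry":0,"rz":1,"tx":0,"ty":0.41,"tz":0,"grip":0}]'
python3 -m pendant '[{"rx":0,"ry":1,"rz":0,"tx":0,"ty":0,"tz":0,"grip":0},{"rx":0,"ry":1,"rz":0,"tx":0,"ty":0,"tz":0,"grip":0},{"rx":0,"ry":1,"rz":0,"tx":0,"ty":0,"tz":0,"grip":0},{"rx":0,"ry":1,"rz":0,"tx":0,"ty":0,"tz":0,"grip":0},{"rx":0,"ry":1,"rz":0,"tx":0,"ty":0,"tz":0,"grip":0},{"rx":0,"ry":1,"rz":0,"tx":0,"ty":0,"tz":0,"grip":0},{"rx":0,"ry":1,"rz":0,"tx":0,"ty":0,"tz":0,"grip":0},{"rx":0,"ry":1,"rz":0,"tx":0,"ty":0,"tz":0,"grip":0}]'
python3 -m pendant '[{"rx":0,"ry":1,"rz":0,"tx":0,"ty":0,"tz":0,"grip":0},{"rx":0,"ry":1,"rz":0,"tx":0,"ty":0,"tz":0,"grip":0},{"rx":0,"ry":1,"rz":0,"tx":0,"ty":0,"tz":0,"grip":0},{"rx":0,"ry":1,"rz":0,"tx":0,"ty":0,"tz":0,"grip":0},{"rx":0,"ry":1,"rz":0,"tx":0,"ty":0,"tz":0,"grip":0}]'
python3 - <<'E'
from h import *
c=snap('wrist','w1');print(np.round(c['world_from_camera'],3).tolist())
o=ctrl.get_obs();print(o['time_s'],np.round(o['qpos'],3),o['ee_pos'],o['eef_rot'])
E
```

```text
time_s: 3.32
ee_pos: [0.3688, -0.0458, 0.2994]
eef_rot: [3.135, 0.007, 0.026]
force: [-0.2, -0.5, -0.3]
grip_width: 0.0469
time_s: 3.98
ee_pos: [0.3692, -0.0492, 0.2991]
eef_rot: [3.131, -0.572, 0.02]
force: [1.5, 0.1, 0.7]
grip_width: 0.047
time_s: 4.4
ee_pos: [0.3681, -0.0499, 0.2994]
eef_rot: [3.12, -0.937, 0.027]
force: [0.3, 0.9, 0.4]
grip_width: 0.0471
[[0.01, 0.798, -0.603, 0.351], [-1.0, 0.015, 0.004, -0.049], [0.013, 0.603, 0.798, 0.416], [0.0, 0.0, 0.0, 1.0]]
4.45 [-0.374 -0.405  2.372  0.87   0.4    0.499] [ 0.36795637 -0.04949682  0.29886791] [ 3.12203642 -0.94338686  0.02679867]
```

View pics/w1.png

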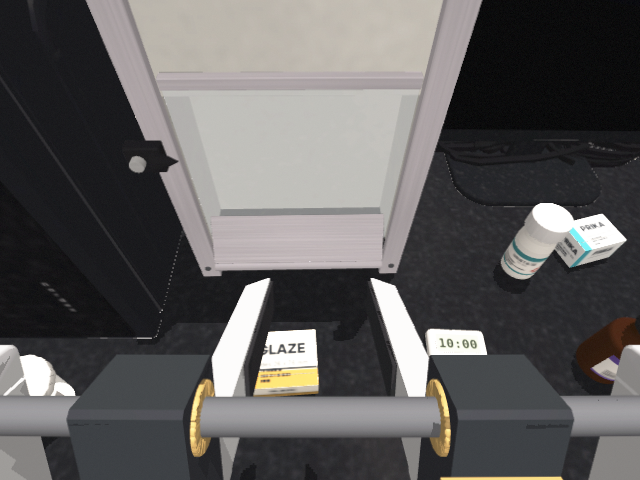

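```bash
cat > kin.py <<'E'
from h import *
from scipy.spatial.transform import Rotation as Ro
from scipy.optimize import least_squares
D=[([1.169,.3,1.521,0,1.321,-.067],[.181,.519,.302],[-3.141,0,2.807]),
([0.05866679,-0.14077764,2.00493245,-0.00731233,1.28400207,1.16501864],[.3532,.0562,.2992],[3.138,.009,.467]),
([-.374,-.405,2.372,.87,.4,.499],[.36796,-.0495,.29887],[3.122,-.9434,.0268])]
Z=lambda a:Ro.from_euler('z',a).as_matrix();Y=lambda a:Ro.from_euler('y',a).as_matrix()
def fk(q,p):
    h,L1,L2,L3,dy,a=p
    R=Z(q[0]);x=R@np.array([a,dy,h]);R=R@Y(q[1]);x=x+R@[0,0,L1];R=R@Y(q[2])@Z(q[3]);x=x+R@[0,0,L2];R=R@Y(q[4])@Z(q[5]);x=x+R@[0,0,L3]
    return x,R@Z(np.pi/2*p_s)
p_s=1
def fit(D):
    r=least_squares(lambda p:np.concatenate([fk(q,p)[0]-x for q,x,_ in D]),[.2,.4,.4,.2,0,0]);return r
if __name__=='__main__':
    r=fit(D);print(np.round(r.x,4),np.round(r.fun,4))
    for q,x,e in D:
        print(np.round(fk(q,r.x)[1],2).tolist(),np.round(Ro.from_euler('xyz',e).as_matrix(),2).tolist())
E
python3 kin.py
```

```text
[0.1651 0.4301 0.419  0.1704 0.0369 0.0157] [-0.0004  0.0004 -0.0001 -0.0006  0.0002  0.0003  0.0001 -0.0009 -0.0002]
[[-0.94, 0.33, -0.0], [0.33, 0.94, -0.0], [0.0, -0.0, -1.0]] [[-0.94, 0.33, -0.0], [0.33, 0.94, -0.0], [0.0, -0.0, -1.0]]
[[0.89, 0.45, -0.01], [0.45, -0.89, -0.01], [-0.01, 0.0, -1.0]] [[0.89, 0.45, -0.01], [0.45, -0.89, -0.01], [-0.01, 0.0, -1.0]]
[[0.59, 0.01, 0.81], [0.02, -1.0, 0.0], [0.81, 0.01, -0.59]] [[0.59, 0.01, 0.81], [0.02, -1.0, 0.0], [0.81, 0.01, -0.59]]
```

```bash
cat > ik.py <<'E'
from kin import *
P=fit(D).x; lo=np.array([-3.03,-.79,.23,-1.04,0,-2.55]);hi=np.array([3.03,2.21,2.52,4.18,3.07,2.55])
H=(.6178,-.0293,.0458)
def pose(xl,yl,z,b,tip=.097,yaw=H[2]):
    b=np.radians(b);c,s=np.cos(yaw),np.sin(yaw)
    zt=np.array([np.cos(b),0,-np.sin(b)]);xt=np.array([np.sin(b),0,np.cos(b)]);R=Z(yaw)@np.c_[xt,np.cross(zt,xt),zt]
    ch,sh=np.cos(H[2]),np.sin(H[2]);t=np.array([H[0]+ch*xl-sh*yl,H[1]+sh*xl+ch*yl,z]);return t-tip*R[:,2],R
def ik(x,R,seeds=None):
    best=[]
    for q4 in (0,.8,-.8,3.1,2.4,3.9):
      for q5 in (.3,1.):
        s=np.array([0,.2,2,q4,q5,1.5 if q4<2 else -1.6])
        f=lambda q:np.r_[(fk(q,P)[0]-x)*10,(fk(q,P)[1]-R).ravel()]
        r=least_squares(f,s,bounds=(lo,hi))
        if r.cost<1e-6 and not any(np.allclose(r.x,b,atol=.02) for b in best): best.append(r.x)
    return best
if __name__=='__main__':
  for n,(xl,yl,z) in dict(A=(-.022,0,.039),B=(-.022,0,.2),C=(-.165,.024,.012),C2=(-.1,.024,.012),D=(.012,.024,.012)).items():
    for b in (25,30,36,42,50,60,75):
        print(n,b,[np.round(q,2).tolist() for q in ik(*pose(xl,yl,z,b))])
E
python3 ik.py
```

```text
A 25 [[-0.22, 0.48, 2.32, 2.81, 0.81, -1.45]]
A 30 [[-0.21, 0.43, 2.29, 2.77, 0.65, -1.4]]
A 36 [[-0.2, 0.39, 2.25, 2.68, 0.47, -1.31]]
A 42 [[-0.19, 0.36, 2.2, 2.5, 0.3, -1.11]]
A 50 [[-0.18, 0.35, 2.12, 1.62, 0.14, -0.22]]
A 60 [[-0.16, 0.36, 2.0, 0.37, 0.29, 1.04]]
A 75 [[-0.13, 0.43, 1.8, 0.08, 0.65, 1.34]]
B 25 [[-0.22, 0.07, 2.24, 2.43, 0.37, -1.0]]
B 30 [[-0.21, 0.05, 2.19, 2.1, 0.26, -0.68]]
B 36 [[-0.2, 0.04, 2.13, 1.38, 0.2, 0.05]]
B 42 [[-0.19, 0.05, 2.06, 0.71, 0.27, 0.72]]
B 50 [[-0.18, 0.08, 1.96, 0.34, 0.44, 1.09]]
B 60 [[-0.16, 0.14, 1.82, 0.16, 0.67, 1.27]]
B 75 [[-0.13, 0.26, 1.61, 0.05, 1.02, 1.37]]
C 25 []
C 30 []
C 36 []
C 42 []
C 50 [[-0.21, 0.17, 2.5, 2.47, 0.26, -1.11]]
C 60 [[-0.18, 0.15, 2.39, 0.92, 0.14, 0.46]]
C 75 [[-0.14, 0.21, 2.21, 0.11, 0.46, 1.3]]
C2 25 [[-0.21, 0.51, 2.52, 2.87, 1.02, -1.54]]
C2 30 [[-0.2, 0.43, 2.5, 2.85, 0.84, -1.5]]
C2 36 [[-0.19, 0.36, 2.46, 2.82, 0.64, -1.45]]
C2 42 [[-0.18, 0.31, 2.41, 2.75, 0.44, -1.36]]
C2 50 [[-0.16, 0.28, 2.34, 2.45, 0.21, -1.05]]
C2 60 [[-0.14, 0.27, 2.23, 0.64, 0.15, 0.78]]
C2 75 [[-0.11, 0.33, 2.04, 0.08, 0.51, 1.35]]
D 25 [[-0.14, 0.59, 2.24, 2.92, 0.82, -1.49]]
D 30 [[-0.13, 0.54, 2.21, 2.89, 0.67, -1.46]]
D 36 [[-0.12, 0.5, 2.17, 2.84, 0.48, -1.4]]
D 42 [[-0.12, 0.47, 2.12, 2.73, 0.31, -1.29]]
D 50 [[-0.11, 0.45, 2.04, 2.02, 0.11, -0.57]]
D 60 [[-0.1, 0.46, 1.93, 0.3, 0.24, 1.16]]
D 75 [[-0.08, 0.53, 1.72, 0.06, 0.63, 1.4]]
```

The w1 view shows the hood front, with the pointer tip near (178,160), the lip nose from (218,268) to (383,266) and the guide feet at (207,275) and (392,272). I'll enlarge it to refine these.

Run:
```python
from h import *
crop('w1',110,120,250,290,4,'w1a'); im=cv2.imread('pics/w1a.png');
crop('w1',350,200,430,290,4,'w1b'); b=cv2.imread('pics/w1b.png')
cv=np.zeros((600,800,3),np.uint8)
a=cv2.imread('pics/w1.png')
A=cv2.resize(a[130:280,110:250],None,fx=4,fy=4,interpolation=cv2.INTER_CUBIC)[:600];cv[:,:560]=A
B=cv2.resize(a[225:285,360:420],None,fx=4,fy=4,interpolation=cv2.INTER_CUBIC);cv[:240,560:800]=B
cv2.imwrite('pics/w1c.png',cv)
```

```text
(no output)
```

View pics/w1c.png

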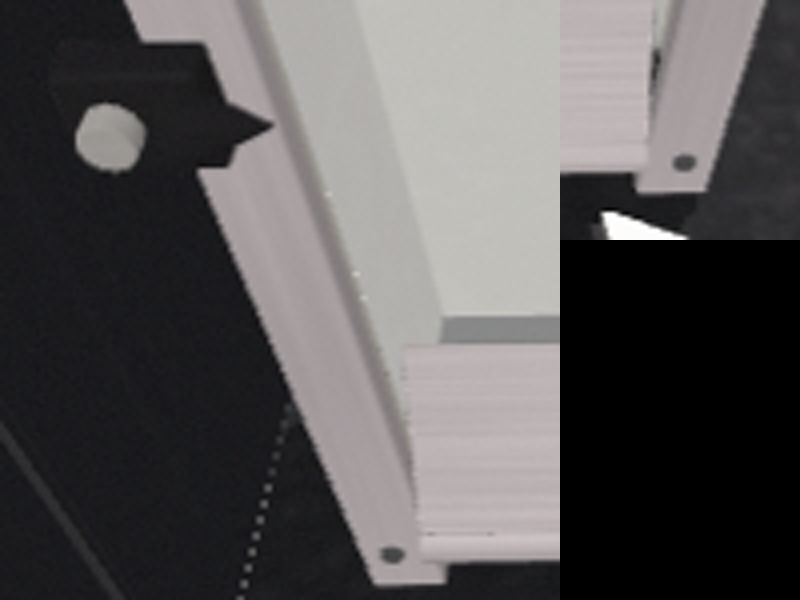

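```bash
cat >> fit.py <<'E'
W=L('w1');w=lambda u,v:(W,110+u/4,130+v/4);wb=lambda u,v:(W,360+(u-560)/4,225+v/4)
ob2=[(w(374,585),lambda p:hw(p,(-.012,.12,0))),(w(446,583),lambda p:hw(p,(-.012,.098,0))),(wb(706,191),lambda p:hw(p,(-.012,-.12,0))),(wb(637,192),lambda p:hw(p,(-.012,-.098,0))),
(w(421,562),lambda p:lipP(p,.09,-.039,.0028)),(wb(645,171),lambda p:lipP(p,-.09,-.039,.0028)),(w(274,125),lambda p:hw(p,(-.024,.094,p[4])))]
def res(O): return lambda p:np.concatenate([proj(o[0],g(p))-o[1:] for o,g in O])
if __name__=='__main__':
  for O in (ob2,obs+ob2):
    r2=least_squares(res(O),[.62,0,0,.06,.2],loss='soft_l1');print(np.round(r2.x,4));print(np.round(res(O)(r2.x).reshape(-1,2),1).tolist())
E
python3 fit.py
```

```text
[ 0.61777029 -0.02931395  0.04578059  0.05531269  0.21697463]
[[-0.1, 0.8], [-0.7, 0.3], [-0.3, 0.3], [-0.7, 0.9], [-1.0, -0.5], [-0.3, 0.2], [-0.0, -0.4], [0.2, 0.1], [0.3, -0.1], [0.0, -0.7], [0.6, -0.6], [0.8, -1.1], [-0.9, 0.1]]
LB [0.5158 0.0321 0.03  ] [-0.0991  0.066 ]
RB [ 0.5221 -0.05    0.03  ] [-0.0965 -0.0163]
RF [ 0.4621 -0.0535  0.03  ] [-0.1566 -0.017 ]
LF [0.4565 0.0258 0.03  ] [-0.1586  0.0624]
vial [0.452 0.116 0.045] [-0.15907231  0.15263803]
timer [ 0.501 -0.202  0.018] [-0.1245161  -0.16694599]
[ 0.619  -0.027   0.0379  0.0526  0.1982]
[[-0.0, 0.0], [-0.2, 0.2], [-0.3, 0.2], [-0.5, 0.2], [0.8, -0.1], [-0.1, -0.1], [0.2, -0.1]]
[ 0.6186 -0.0276  0.0405  0.0532  0.1993]
[[-0.8, 0.7], [-1.4, 0.2], [-1.0, -0.2], [-1.0, 0.5], [-1.3, -0.9], [-1.0, -0.2], [-0.9, -0.4], [-0.1, 0.2], [-0.7, -0.8], [-0.9, -0.9], [-0.3, -0.7], [0.5, -0.2], [-0.9, 4.6], [0.4, 0.5], [0.3, 0.7], [0.2, 0.2], [0.0, 0.3], [1.2, 0.1], [0.6, -0.3], [0.5, -0.5]]
```

```bash
sed -i 's/^H=.*/H=(.6186,-.0276,.040)/' ik.py
cat > d.py <<'E'
import sys
from ik import *
def go(xl,yl,z,b,reach=True):
    o=ctrl.get_obs();x=np.array(o['ee_pos']);R=Ro.from_euler('xyz',o['eef_rot']).as_matrix()
    X,RT=pose(xl,yl,z,b)
    rv=np.degrees(Ro.from_matrix(R.T@RT).as_rotvec())/4
    print('shift units tool',np.round(R.T@(X-x)/.04,2),'in target tool axes',np.round(RT.T@(X-x)/.04,2),'turn',np.round(rv,2),'F',np.round(o['force'],1),'t',o['time_s'])
    zt=x+.097*R[:,2];d=zt-[H[0],H[1],0];c,s=np.cos(H[2]),np.sin(H[2])
    print('tip local',np.round([c*d[0]+s*d[1],-s*d[0]+c*d[1],d[2]],4),'beta',np.degrees(np.arcsin(-R[2,2])).round(1),'q',np.round(o['qpos'],2))
    if reach: print('ik',[np.round(q,2).tolist() for q in ik(X,RT)])
if __name__=='__main__': go(*map(float,sys.argv[1:5]))
E
python3 d.py -.094 0 .0745 36
```

```text
shift units tool [-2.23 -0.4   4.04] in target tool axes [-2.23 -0.3   4.05] turn [ 0.43 -0.01 -0.11] F [-0.8  0.2 -0.4] t 4.45
tip local [-0.1728 -0.0148  0.2419] beta 35.9 q [-0.37 -0.4   2.37  0.87  0.4   0.5 ]
ik [[-0.25, 0.17, 2.42, 2.57, 0.44, -1.21]]
```

```bash
python3 -m pendant '[{"rx":0.2,"ry":0,"rz":0,"tx":-0.3,"ty":-0.04,"tz":0.5,"grip":0},{"rx":0.2,"ry":0,"rz":0,"tx":-0.3,"ty":-0.04,"tz":0.5,"grip":0},{"rx":0,"ry":0,"rz":0,"tx":-0.3,"ty":-0.04,"tz":0.5,"grip":0},{"rx":0,"ry":0,"rz":0,"tx":-0.3,"ty":-0.04,"tz":0.5,"grip":0},{"rx":0,"ry":0,"rz":0,"tx":-0.3,"ty":-0.04,"tz":0.5,"grip":0},{"rx":0,"ry":0,"rz":0,"tx":-0.3,"ty":-0.04,"tz":0.5,"grip":0},{"rx":0,"ry":0,"rz":0,"tx":-0.3,"ty":-0.04,"tz":0.5,"grip":0},{"rx":0,"ry":0,"rz":0,"tx":-0.3,"ty":-0.04,"tz":0.4,"grip":0}]'; python3 d.py -.094 0 .0745 36
```

```text
time_s: 5.12
ee_pos: [0.4255, -0.0351, 0.1698]
eef_rot: [-3.123, -0.951, 0.03]
force: [0.5, -0.4, -0.3]
grip_width: 0.0469
shift units tool [-0.48  0.02  0.98] in target tool axes [-0.47  0.01  0.98] turn [-0.15 -0.13 -0.08] F [ 0.5 -0.4 -0.3] t 5.1167
tip local [-0.1142  0.0013  0.1135] beta 35.5 q [-0.28  0.08  2.38  2.3   0.36 -0.94]
ik [[-0.25, 0.17, 2.42, 2.57, 0.44, -1.21]]
```

```bash
python3 -m pendant '[{"rx":-0.08,"ry":-0.06,"rz":0,"tx":-0.24,"ty":0,"tz":0.5,"grip":0},{"rx":-0.08,"ry":-0.06,"rz":0,"tx":-0.24,"ty":0,"tz":0.5,"grip":0},{"rx":0,"ry":0,"rz":0,"tx":0,"ty":0,"tz":0,"grip":0}]'; python3 d.py -.0297 0 .0275 36; python3 -c "
from h import *
snap('side','s2')
snap('wrist','w2')"
```

```text
time_s: 5.37
ee_pos: [0.4485, -0.0324, 0.1265]
eef_rot: [-3.129, -0.94, 0.03]
force: [-0.6, 0.3, -0.2]
grip_width: 0.0472
shift units tool [0.07 0.06 1.87] in target tool axes [0.06 0.05 1.87] turn [-0.07  0.03 -0.09] F [-0.6  0.3 -0.2] t 5.3667
tip local [-0.0918  0.0025  0.0693] beta 36.1 q [-0.24  0.26  2.33  2.56  0.43 -1.2 ]
ik [[-0.2, 0.41, 2.27, 2.73, 0.5, -1.35]]
```

View pics/w2.png

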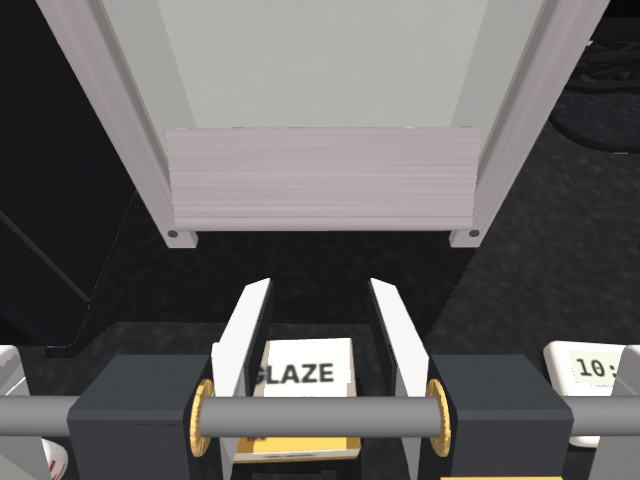

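View pics/s2.png

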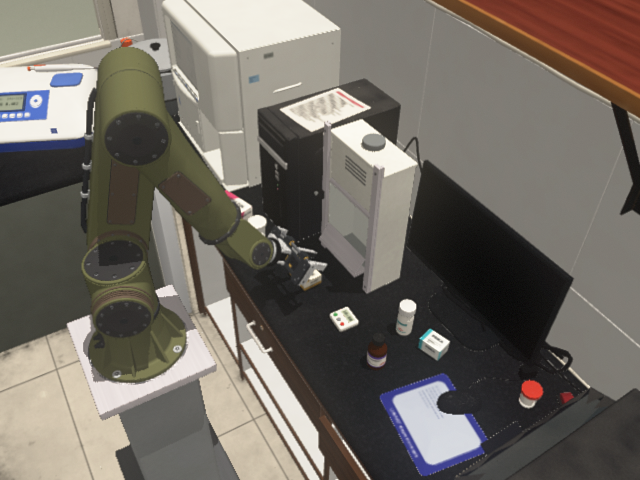

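Both fingers are aimed under the lip, which runs from (175,225) to (472,222) in the wrist view, with the box below them. I'll insert along the tool axis.

```bash
python3 -m pendant '[{"rx":0,"ry":0,"rz":-0.05,"tx":0,"ty":0,"tz":0.48,"grip":0},{"rx":0,"ry":0,"rz":0,"tx":0,"ty":0,"tz":0.48,"grip":0},{"rx":0,"ry":0,"rz":0,"tx":0,"ty":0,"tz":0.48,"grip":0},{"rx":0,"ry":0,"rz":0,"tx":0,"ty":0,"tz":0.4,"grip":0},{"rx":0,"ry":0,"rz":0,"tx":0,"ty":0,"tz":0.1,"grip":0}]'; python3 d.py -.0297 0 .21 36; python3 -c "
from h import *
snap('wrist','w3')"
```

```text
time_s: 5.88
ee_pos: [0.513, -0.0286, 0.0914]
eef_rot: [-3.128, -0.955, 0.038]
force: [-7.0, -0.3, -2.3]
grip_width: 0.0472
shift units tool [ 3.54  0.04 -2.59] in target tool axes [ 3.51  0.08 -2.63] turn [-0.18 -0.18 -0.02] F [-7.  -0.3 -2.3] t 5.8833
tip local [-0.0264  0.0044  0.0354] beta 35.3 q [-0.2   0.46  2.17  2.68  0.47 -1.29]
ik [[-0.2, 0.01, 2.13, 1.24, 0.2, 0.19]]
```

View pics/w3.png

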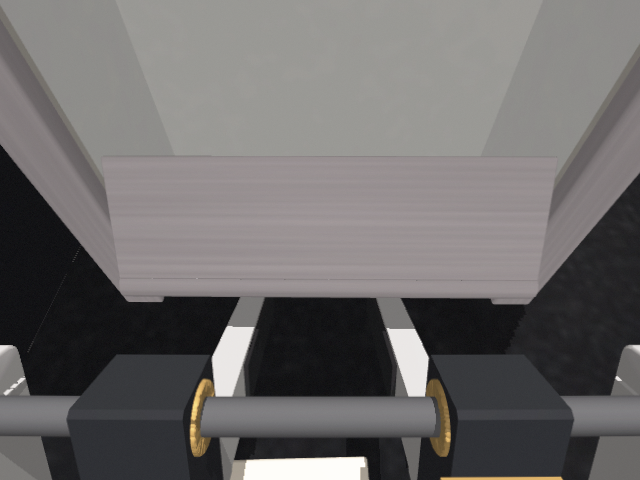

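The fingers are under the lip (fingertips hidden behind it) with light contact at the nose. I'll start lifting straight up in small steps.

```bash
python3 -m pendant '[{"rx":0,"ry":-0.1,"rz":0,"tx":0.1,"ty":0,"tz":-0.2,"grip":0},{"rx":0,"ry":-0.1,"rz":0,"tx":0.2,"ty":0,"tz":-0.16,"grip":0},{"rx":0,"ry":0,"rz":0,"tx":0.2,"ty":0,"tz":-0.15,"grip":0},{"rx":0,"ry":0,"rz":0,"tx":0.2,"ty":0,"tz":-0.15,"grip":0}]'; python3 d.py -.0297 0 .21 36; python3 -c "
from h import *
snap('wrist','w4')"
```

```text
time_s: 6.27
ee_pos: [0.5032, -0.0289, 0.1322]
eef_rot: [-3.125, -0.934, 0.037]
force: [0.9, 0.1, -5.1]
grip_width: 0.0473
shift units tool [ 2.82  0.05 -1.86] in target tool axes [ 2.83  0.08 -1.84] turn [-0.21  0.12 -0.02] F [ 0.9  0.1 -5.1] t 6.2667
tip local [-0.0373  0.0047  0.0745] beta 36.5 q [-0.2   0.33  2.19  2.52  0.36 -1.12]
ik [[-0.2, 0.01, 2.13, 1.24, 0.2, 0.19]]
```

View pics/w4.png

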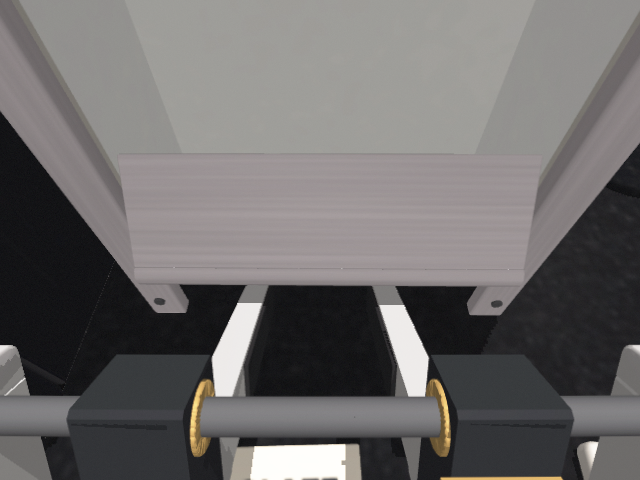

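The wrist force is -5 N in z, and the lip is rising relative to the guide feet. The tips are too near the nose, so I'll slide them 12 mm further in along the tool axis, then continue up.

```bash
python3 -m pendant '[{"rx":-0.1,"ry":0,"rz":0,"tx":-0.04,"ty":0,"tz":0.3,"grip":0},{"rx":0,"ry":0,"rz":0,"tx":0,"ty":0,"tz":0.12,"grip":0},{"rx":0,"ry":0,"rz":0,"tx":0.2,"ty":0,"tz":-0.12,"grip":0},{"rx":0,"ry":0,"rz":0,"tx":0.2,"ty":0,"tz":-0.13,"grip":0},{"rx":0,"ry":0,"rz":0,"tx":0.2,"ty":0,"tz":-0.13,"grip":0},{"rx":0,"ry":0,"rz":0,"tx":0.2,"ty":0,"tz":-0.13,"grip":0}]'; python3 d.py -.0297 0 .21 36; python3 -c "
from h import *
snap('wrist','w5')"
```

```text
time_s: 6.82
ee_pos: [0.5136, -0.0285, 0.1629]
eef_rot: [-3.133, -0.932, 0.038]
force: [-0.7, 0.9, -4.4]
grip_width: 0.0471
shift units tool [ 2.04  0.07 -1.62] in target tool axes [ 2.06  0.08 -1.59] turn [-0.1   0.15 -0.02] F [-0.7  0.9 -4.4] t 6.8167
tip local [-0.0271  0.004   0.1051] beta 36.6 q [-0.19  0.27  2.16  2.37  0.28 -0.96]
ik [[-0.2, 0.01, 2.13, 1.24, 0.2, 0.19]]
```

View pics/w5.png

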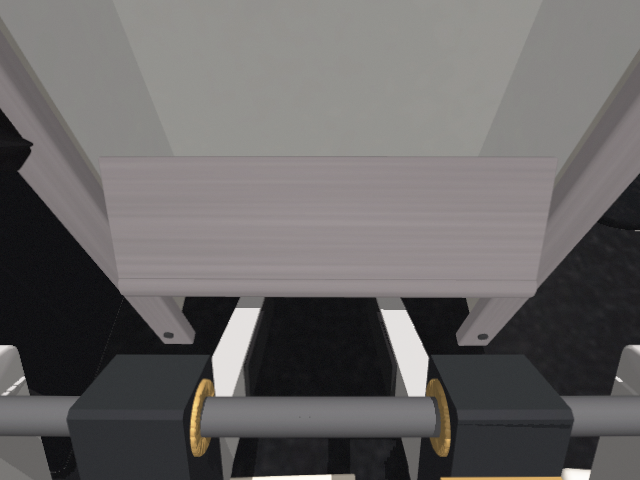

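```bash
cat > lip.py <<'E'
from h import *
from scipy.optimize import least_squares
import sys
H=(.6186,-.0276,.040)
def hw(X,p=H):
    c,sn=np.cos(p[2]),np.sin(p[2]);return np.array([p[0]+c*X[0]-sn*X[1],p[1]+sn*X[0]+c*X[1],X[2]])
def nose(C,y,s):
    # silhouette lower point of nose circle seen from camera C
    o=np.array(C['world_from_camera'])[:3,3];c0=hw((-.034,y,s+.006));r=c0-o;ux=np.array([np.cos(H[2]),np.sin(H[2]),0])
    a=np.array([r@ux,r[2]]);d=np.linalg.norm(a);a/=d;n=np.array([a[1],-a[0]])
    if n[1]>0:n=-n
    P=hw((-.034+.006*n[0],y,s+.006+.006*n[1]));return proj(C,P)
def height(tag,l,r):
    C=L(tag);f=lambda p:np.r_[nose(C,.09,p[0])-l,nose(C,-.09,p[0])-r]
    q=least_squares(f,[.1]);return q.x[0],f(q.x).round(1)
E
python3 - <<'E'
from lip import *
print(height('w4',(136,285),(522,285)));print(height('w5',(120,296.5),(535,296.5)))
E
python3 - <<'E'
from h import *
crop('w5',90,260,230,310,5,'w5a');a=cv2.imread('pics/w5a.png');crop('w5',450,260,590,310,5,'w5b');b=cv2.imread('pics/w5b.png');cv2.imwrite('pics/w5ab.png',np.vstack([a,b]))
E
```

```text
(np.float64(0.08595355032562418), array([ 3.5, -2.4, -0.7, -0.7]))
(np.float64(0.12468332684391883), array([ 3.8, -2.4, -1. , -1.6]))
```

View pics/w5ab.png

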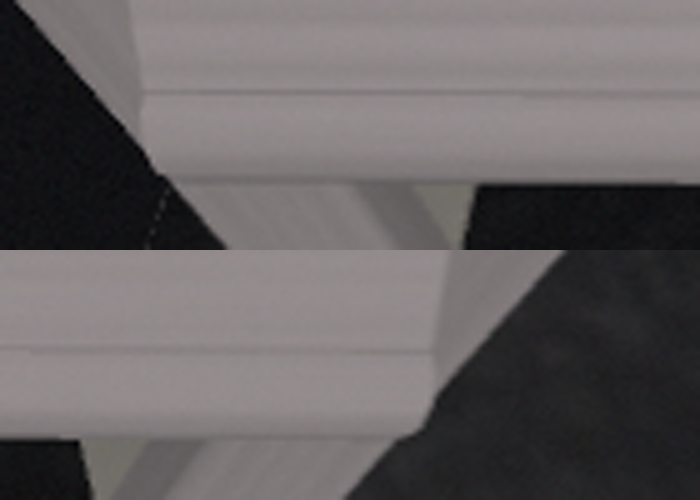

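```bash
python3 -m pendant '[{"rx":0,"ry":0,"rz":0,"tx":0.2,"ty":0,"tz":-0.14,"grip":0},{"rx":0,"ry":0,"rz":0,"tx":0.2,"ty":0,"tz":-0.14,"grip":0},{"rx":0,"ry":0,"rz":0,"tx":0.2,"ty":0,"tz":-0.14,"grip":0},{"rx":0,"ry":0,"rz":0,"tx":0.2,"ty":0,"tz":-0.14,"grip":0},{"rx":0,"ry":0,"rz":0,"tx":0.2,"ty":0,"tz":-0.14,"grip":0}]'; python3 d.py -.0297 0 .18 36; python3 -c "
from h import *
snap('wrist','w6');snap('top','t6');snap('side','s6')"
```

```text
time_s: 7.28
ee_pos: [0.5113, -0.0287, 0.2131]
eef_rot: [-3.133, -0.93, 0.038]
force: [-0.4, 1.5, -5.1]
grip_width: 0.0465
shift units tool [ 0.46  0.08 -0.38] in target tool axes [ 0.47  0.08 -0.37] turn [-0.11  0.19 -0.02] F [-0.4  1.5 -5.1] t 7.2833
tip local [-0.0295  0.004   0.1551] beta 36.7 q [-0.19  0.14  2.14  1.86  0.2  -0.44]
ik [[-0.2, 0.06, 2.17, 1.67, 0.19, -0.24]]
```

View pics/w6.png

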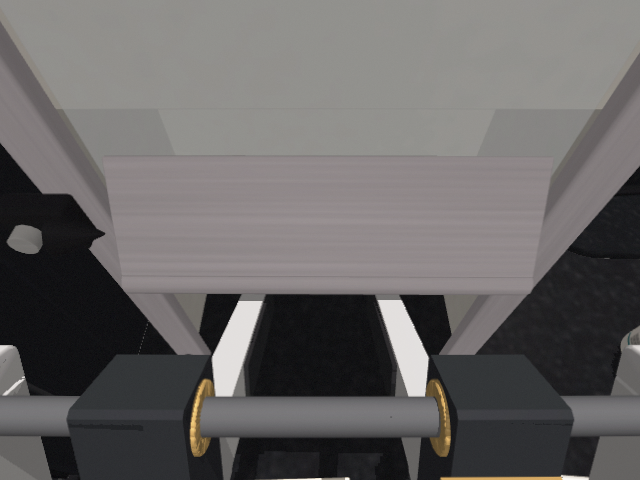

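Run:
```python
from lip import *
print(height('w6',(122,293.5),(532,293.5)))
for tag,uv in (('w6',(105,233)),('w1',(178.5,161.2))):
    C=L(tag);f=lambda p:proj(C,hw((-.024,.094,p[0])))-uv
    q=least_squares(f,[.2]);print(q.x,f(q.x))
print(tri([(L('w6'),105,233),(L('w1'),178.5,161.2),(L('top0'),273.75,215.5)]))
X=tri([(L('w6'),105,233),(L('w1'),178.5,161.2)]);print(X, proj(L('side0'),X[0]),proj(L('top0'),X[0]))
crop('t6',250,180,350,255,7,'t6a')
crop('s6',300,170,380,250,7,'s6a')
```

```text
(np.float64(0.17337931282090935), array([ 4.6, -2.8, -1.1, -1.9]))
[0.19945044] [ 0.9059644  -0.66230498]
[0.19892338] [ 0.54038184 -0.19500097]
(array([0.59079337, 0.06616199, 0.19873411]), [np.float64(0.00020154352764711238), np.float64(0.0003030976607065847), np.float64(0.0004427728116254729)])
(array([0.59080678, 0.06589701, 0.19888036]), [np.float64(0.00012519444990325654), np.float64(0.00012519444990317732)]) [322.75213328 199.1283926 ] [274.03318978 215.3624821 ]
```

View pics/t6a.png

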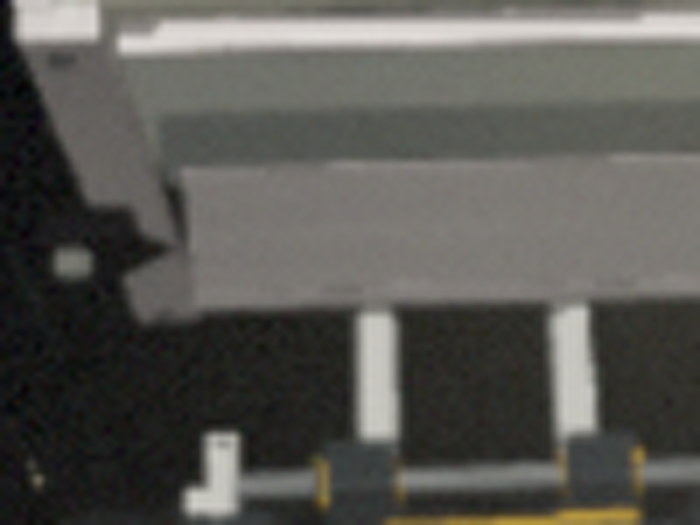

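View pics/s6a.png

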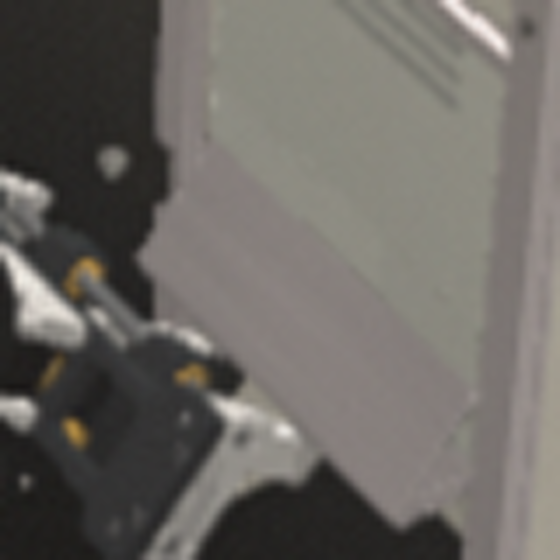

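```bash
python3 - <<'E'
from lip import *
for tag,uv in (('side0',(354.25,277.25)),('s6',(357.4,245))):
    C=L(tag);f=lambda p:proj(C,hw((-.037,-.09,p[0]+.001)))-uv
    q=least_squares(f,[.2]);print(tag,q.x,f(q.x))
E
python3 -m pendant '[{"rx":0,"ry":0,"rz":0,"tx":0.2,"ty":0,"tz":-0.14,"grip":0},{"rx":0,"ry":0,"rz":0,"tx":0.2,"ty":0,"tz":-0.14,"grip":0}]'; python3 d.py -.0297 0 .175 36
```

```text
side0 [0.05387526] [-0.11477673 -0.00862491]
s6 [0.1758048] [-0.84333699 -0.06305535]
time_s: 7.6
ee_pos: [0.5112, -0.0285, 0.2305]
eef_rot: [-3.13, -0.928, 0.038]
force: [-0.4, -0.1, -4.9]
grip_width: 0.0468
shift units tool [ 0.02  0.08 -0.04] in target tool axes [ 0.02  0.08 -0.04] turn [-0.13  0.21 -0.02] F [-0.4 -0.1 -4.9] t 7.6
tip local [-0.0297  0.0043  0.1724] beta 36.8 q [-0.19  0.11  2.13  1.61  0.2  -0.18]
ik [[-0.2, 0.07, 2.18, 1.74, 0.2, -0.32]]
```

Run:
```python
from ik import *
for b in (8,12,16,20,25):
  for (xl,z) in ((-.08,.09),(-.1,.12),(-.09,.10)):
    x,R=pose(xl,.0,z,b); cam=x+R@np.array([.085,0,-.081]);print(b,xl,z,'cam',cam.round(3),[np.round(q,2).tolist() for q in ik(x,R)])
```

```text
8 -0.08 0.09 cam [ 0.374 -0.037  0.199] [[-0.28, 0.5, 2.52, 2.81, 1.31, -1.53]]
8 -0.1 0.12 cam [ 0.354 -0.038  0.229] []
8 -0.09 0.1 cam [ 0.364 -0.038  0.209] []
12 -0.08 0.09 cam [ 0.382 -0.037  0.21 ] [[-0.28, 0.43, 2.51, 2.8, 1.17, -1.5]]
12 -0.1 0.12 cam [ 0.362 -0.038  0.24 ] []
12 -0.09 0.1 cam [ 0.372 -0.037  0.22 ] []
16 -0.08 0.09 cam [ 0.391 -0.037  0.221] [[-0.27, 0.36, 2.5, 2.79, 1.03, -1.47]]
16 -0.1 0.12 cam [ 0.371 -0.038  0.251] []
16 -0.09 0.1 cam [ 0.381 -0.037  0.231] []
20 -0.08 0.09 cam [ 0.401 -0.036  0.231] [[-0.27, 0.31, 2.49, 2.77, 0.89, -1.44]]
20 -0.1 0.12 cam [ 0.381 -0.037  0.261] []
20 -0.09 0.1 cam [ 0.391 -0.037  0.241] [[-0.28, 0.26, 2.51, 2.75, 0.87, -1.42]]
25 -0.08 0.09 cam [ 0.413 -0.036  0.242] [[-0.26, 0.24, 2.46, 2.73, 0.72, -1.38]]
25 -0.1 0.12 cam [ 0.393 -0.037  0.272] [[-0.28, 0.11, 2.49, 2.64, 0.64, -1.3]]
25 -0.09 0.1 cam [ 0.403 -0.036  0.252] [[-0.27, 0.19, 2.48, 2.7, 0.7, -1.36]]
```

```bash
python3 d.py -.065 0 .09 18
```

```text
shift units tool [-2.96  0.09  0.66] in target tool axes [-3.01  0.08 -0.33] turn [-0.13  4.71 -0.04] F [-0.4 -0.1 -4.9] t 7.6
tip local [-0.0297  0.0043  0.1724] beta 36.8 q [-0.19  0.11  2.13  1.61  0.2  -0.18]
ik [[-0.26, 0.35, 2.46, 2.79, 0.94, -1.45]]
```

```bash
python3 -m pendant '[{"rx":0,"ry":0,"rz":0,"tx":-0.4,"ty":0,"tz":0.1,"grip":0},{"rx":0,"ry":0,"rz":0,"tx":-0.4,"ty":0,"tz":0.1,"grip":0},{"rx":0,"ry":0.8,"rz":0,"tx":-0.4,"ty":0,"tz":0.05,"grip":0},{"rx":0,"ry":0.8,"rz":0,"tx":-0.4,"ty":0,"tz":0,"grip":0},{"rx":0,"ry":0.8,"rz":0,"tx":-0.4,"ty":0,"tz":0,"grip":0},{"rx":0,"ry":0.8,"rz":0,"tx":-0.4,"ty":0,"tz":0,"grip":0},{"rx":0,"ry":0.8,"rz":0,"tx":-0.4,"ty":0,"tz":0,"grip":0},{"rx":0,"ry":0.8,"rz":0,"tx":-0.2,"ty":0,"tz":0,"grip":0}]'; python3 d.py -.065 0 .09 18; python3 -c "
from h import *
snap('wrist','w7')"
```

```text
time_s: 8.27
ee_pos: [0.4627, -0.0303, 0.1409]
eef_rot: [-3.126, -1.222, 0.03]
force: [0.4, -0.1, -0.2]
grip_width: 0.0469
shift units tool [-0.5   0.09  0.15] in target tool axes [-0.51  0.09  0.13] turn [-0.09  0.5  -0.05] F [ 0.4 -0.1 -0.2] t 8.2667
tip local [-0.0647  0.0042  0.1077] beta 20.0 q [-0.25  0.34  2.35  2.75  0.8  -1.39]
ik [[-0.26, 0.35, 2.46, 2.79, 0.94, -1.45]]
```

View pics/w7.png

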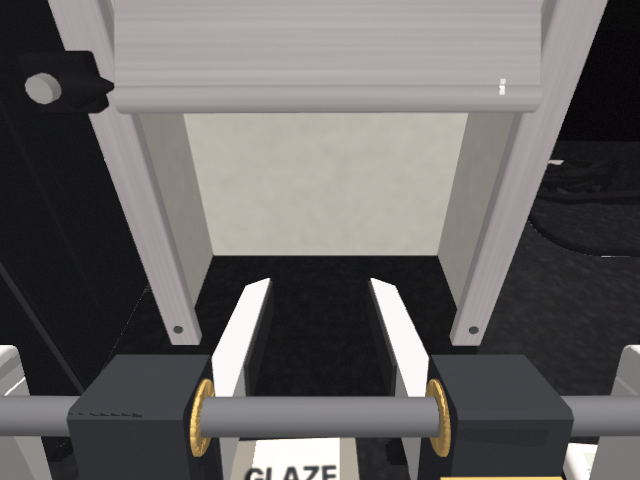

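Run:
```python
from h import *
crop('w7',80,60,180,130,7,'w7a');crop('w7',500,60,560,130,7,'w7b')
cv2.imwrite('pics/w7b.png',cv2.imread('pics/w7b.png'))
```

```text
(no output)
```

View pics/w7a.png

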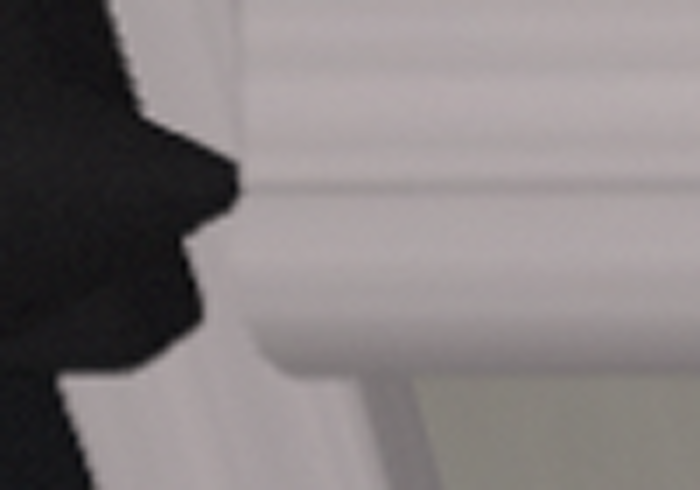

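View pics/w7b.png

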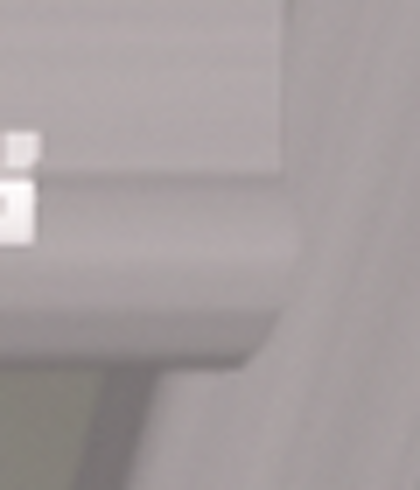

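Run:
```python
from lip import *
C=L('w7');print(np.array(C['world_from_camera'])[:3,3])
f=lambda p:proj(C,hw((-.024,.094,p[0])))-(114.3,85.9)
q=least_squares(f,[.2]);print(q.x,f(q.x))
for y,v in ((.086,113.6),(0,112.8),(-.086,112.5)):
    q=least_squares(lambda p:nose(C,y,p[0])[1]-v,[.19]);print(y,q.x,nose(C,y,q.x[0]))
```

```text
[ 0.41388401 -0.03323841  0.24786557]
[0.19942925] [ 4.81920654 -1.43369882]
0.086 [0.18991052] [132.45056798 113.6       ]
0 [0.1897879] [328.28718633 112.8       ]
-0.086 [0.18977034] [525.29563921 112.5       ]
```

Run:
```python
from h import *
crop('w7',160,310,210,355,8,'w7c');crop('w7',445,310,495,355,8,'w7d');cv2.imwrite('pics/w7cd.png',np.hstack([cv2.imread('pics/w7c.png'),cv2.imread('pics/w7d.png')]))
```

```text
(no output)
```

View pics/w7cd.png

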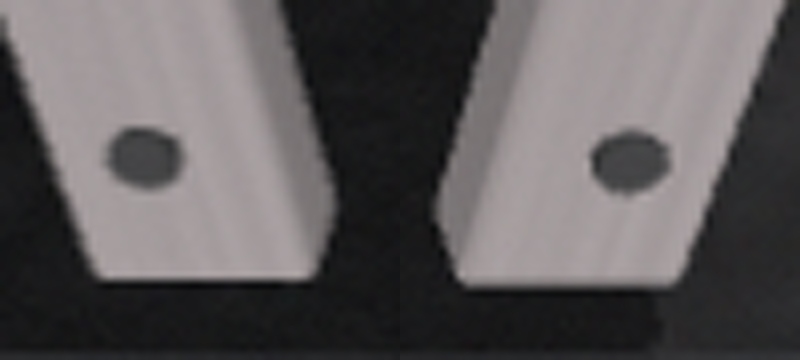

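Run:
```python
import lip
from lip import *
C=L('w7');W=L('w1')
g=[((172.3,344.9),(.12)),((199.3,344.9),.098),((452.8,345.9),-.098),((479.8,345.9),-.12)]
g1=[((203.5,276.25),.12),((221.5,275.75),.098),((379.25,273),-.098),((396.5,272.75),-.12)]
def f(p,use1=0,cam=0):
    lip.H=tuple(p[:3]);r=[]
    for uv,y in g:r+=list(proj(C,hw((-.012,y,0),p))-uv)
    r+=list(proj(C,hw((-.024,.094,p[4]),p))-(114.3,85.9))
    r.append(nose(C,.086,p[3])[1]-113.6);r.append(nose(C,-.086,p[3])[1]-112.5)
    if use1:
        for uv,y in g1:r+=list(proj(W,hw((-.012,y,0),p))-uv)
        r+=list(proj(W,hw((-.024,.094,p[4]),p))-(178.5,161.2))
    return np.array(r)
for u in(0,1):
    q=least_squares(f,[.62,-.03,.04,.19,.2],args=(u,));print(np.round(q.x,4),np.round(f(q.x,u),1))
```

```text
[ 0.618  -0.0265  0.0367  0.1898  0.1992] [-1.6  0.5 -0.5  0.7 -1.6  0.5 -0.1  0.5  2.2 -0.7  0.2 -0.2]
[ 0.6183 -0.0267  0.0381  0.1898  0.1991] [-1.3  0.5 -0.2  0.6 -1.4  0.1  0.   0.1  2.9 -0.6  0.2 -0.2 -0.4  0.5
 -0.5  0.7 -0.7  0.7 -0.5  0.6 -0.7 -0.3]
```

```bash
python3 d.py -.03 0.004 .155 36.8
```

```text
shift units tool [ 2.15 -0.01  0.52] in target tool axes [ 2.21 -0.01 -0.12] turn [-0.11 -4.22 -0.05] F [-2.4  1.1 -1.1] t 8.3167
tip local [-0.0656  0.0045  0.1063] beta 19.9 q [-0.25  0.35  2.35  2.75  0.8  -1.39]
ik [[-0.19, 0.1, 2.19, 1.93, 0.19, -0.51]]
```

```bash
python3 -m pendant '[{"rx":0,"ry":-0.8,"rz":0,"tx":0,"ty":0,"tz":0.1,"grip":0},{"rx":0,"ry":-0.8,"rz":0,"tx":0.3,"ty":0,"tz":0.1,"grip":0},{"rx":0,"ry":-0.8,"rz":0,"tx":0.3,"ty":0,"tz":0.08,"grip":0},{"rx":0,"ry":-0.8,"rz":0,"tx":0.4,"ty":0,"tz":0,"grip":0},{"rx":0,"ry":-0.8,"rz":0,"tx":0.4,"ty":0,"tz":0,"grip":0},{"rx":0,"ry":-0.2,"rz":0,"tx":0.4,"ty":0,"tz":-0.05,"grip":0},{"rx":0,"ry":0,"rz":0,"tx":0.2,"ty":0,"tz":0,"grip":0}]'; python3 d.py -.03 0.004 .155 36.8
```

```text
time_s: 8.9
ee_pos: [0.5089, -0.0314, 0.1992]
eef_rot: [3.139, -0.925, 0.033]
force: [-0.4, -0.3, -0.2]
grip_width: 0.0465
shift units tool [ 0.31 -0.09 -0.17] in target tool axes [ 0.31 -0.09 -0.17] turn [ 0.12  0.04 -0.06] F [-0.4 -0.3 -0.2] t 8.9
tip local [-0.0323 -0.0002  0.1408] beta 37.0 q [-0.19  0.17  2.15  2.06  0.2  -0.63]
ik [[-0.19, 0.1, 2.19, 1.93, 0.19, -0.51]]
```

```bash
python3 -m pendant '[{"rx":0.05,"ry":0,"rz":0,"tx":0.2,"ty":-0.03,"tz":-0.11,"grip":0},{"rx":0.05,"ry":0,"rz":0,"tx":0.2,"ty":-0.03,"tz":-0.11,"grip":0},{"rx":0,"ry":0,"rz":0,"tx":0.15,"ty":-0.02,"tz":-0.09,"grip":0}]'; python3 d.py -.0297 0.004 .1817 36.8
```

```text
time_s: 9.15
ee_pos: [0.5139, -0.0294, 0.2285]
eef_rot: [3.137, -0.931, 0.034]
force: [-0.3, 0.3, -0.1]
grip_width: 0.0474
shift units tool [ 0.19 -0.04 -0.22] in target tool axes [ 0.19 -0.04 -0.22] turn [ 0.14 -0.03 -0.05] F [-0.3  0.3 -0.1] t 9.15
tip local [-0.0269  0.0015  0.1706] beta 36.7 q [-0.19  0.12  2.12  1.69  0.17 -0.25]
ik [[-0.19, 0.06, 2.16, 1.53, 0.18, -0.1]]
```

```bash
python3 -m pendant '[{"rx":0,"ry":0,"rz":0,"tx":0.1,"ty":-0.02,"tz":-0.1,"grip":0},{"rx":0,"ry":0,"rz":0,"tx":0.1,"ty":-0.02,"tz":-0.1,"grip":0}]'; python3 d.py -.0297 0.004 .1817 36.8
```

```text
time_s: 9.32
ee_pos: [0.5124, -0.0286, 0.2412]
eef_rot: [3.13, -0.933, 0.036]
force: [0.6, -0.3, -5.7]
grip_width: 0.0467
shift units tool [-0.05 -0.02 -0.  ] in target tool axes [-0.05 -0.02 -0.  ] turn [ 0.22 -0.06 -0.04] F [ 0.6 -0.3 -5.7] t 9.3167
tip local [-0.0283  0.0018  0.1834] beta 36.6 q [-0.18  0.09  2.12  1.51  0.16 -0.06]
ik [[-0.19, 0.06, 2.16, 1.53, 0.18, -0.1]]
```

```bash
python3 -m pendant '[{"rx":0,"ry":0,"rz":0,"tx":-0.4,"ty":0,"tz":0.1,"grip":0},{"rx":0,"ry":0,"rz":0,"tx":-0.4,"ty":0,"tz":0.1,"grip":0},{"rx":0,"ry":0.8,"rz":0,"tx":-0.4,"ty":0,"tz":0.05,"grip":0},{"rx":0,"ry":0.8,"rz":0,"tx":-0.4,"ty":0,"tz":0,"grip":0},{"rx":0,"ry":0.8,"rz":0,"tx":-0.4,"ty":0,"tz":0,"grip":0},{"rx":0,"ry":0.8,"rz":0,"tx":-0.4,"ty":0,"tz":0,"grip":0},{"rx":0,"ry":0.8,"rz":0,"tx":-0.4,"ty":0,"tz":0,"grip":0},{"rx":0,"ry":0.8,"rz":0,"tx":-0.4,"ty":0,"tz":0,"grip":0}]';python3 -m pendant '[{"rx":0,"ry":0.2,"rz":0,"tx":-0.2,"ty":0,"tz":0,"grip":0},{"rx":0,"ry":0.2,"rz":0,"tx":-0.2,"ty":0,"tz":0,"grip":0},{"rx":0,"ry":0.2,"rz":0,"tx":0,"ty":0,"tz":0,"grip":0}]'; python3 d.py -.065 0 .09 18; python3 -c "
from h import *
snap('wrist','w8')
crop('w8',70,50,210,150,5,'w8a');print(np.array(L('w8')['world_from_camera'])[:3,3])"
```

```text
time_s: 9.98
ee_pos: [0.4681, -0.0299, 0.1597]
eef_rot: [3.122, -1.197, 0.047]
force: [0.6, 0.4, 0.2]
grip_width: 0.047
time_s: 10.23
ee_pos: [0.4605, -0.0316, 0.1418]
eef_rot: [3.105, -1.237, 0.056]
force: [0.6, -0.5, 0.9]
grip_width: 0.047
shift units tool [-0.51  0.05  0.2 ] in target tool axes [-0.51  0.06  0.19] turn [0.31 0.27 0.08] F [ 0.6 -0.5  0.9] t 10.2333
tip local [-0.0665  0.0002  0.1101] beta 19.1 q [-0.24  0.34  2.36  2.81  0.82 -1.43]
ik [[-0.26, 0.35, 2.46, 2.79, 0.94, -1.45]]
[ 0.4098709  -0.0315911   0.24802208]
```

View pics/w8.png

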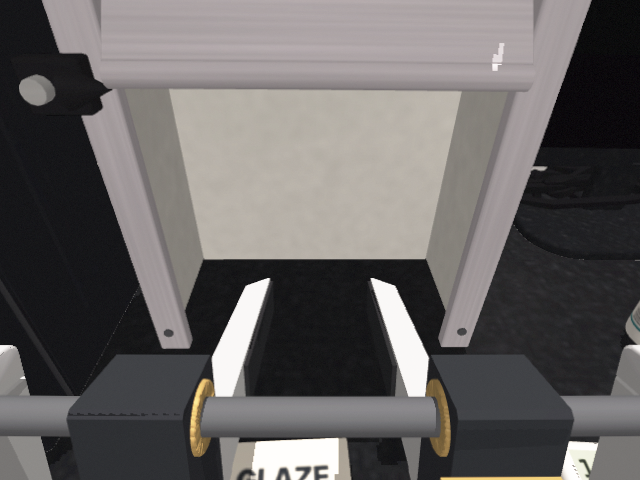

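View pics/w8a.png

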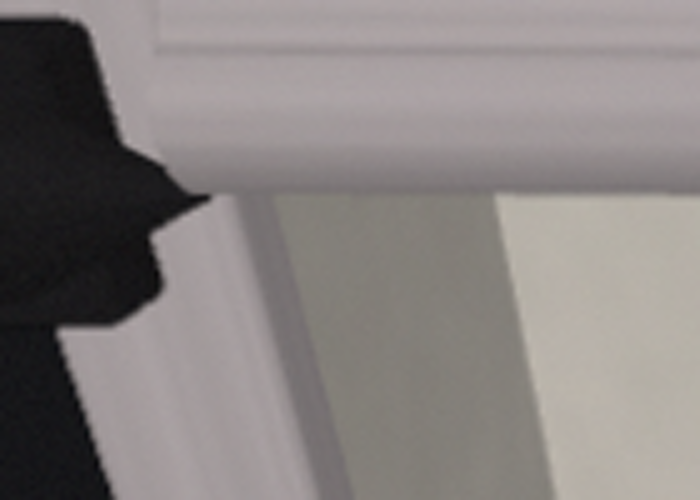

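Run:
```python
import lip
from lip import *
lip.H=(.6183,-.0267,.0381);C=L('w8')
p=lip.H
f=lambda q:proj(C,hw((-.024,.094,q[0]),p))-(112.4,89.6)
q=least_squares(f,[.2]);print('ptr',q.x,f(q.x))
for y,v in ((.086,88.4),(.05,88.5),(-.086,90)):
    q=least_squares(lambda s:nose(C,y,s[0])[1]-v,[.19]);print(y,q.x,nose(C,y,q.x[0]))
crop('w8',440,60,560,130,6,'w8b')
```

```text
ptr [0.19833582] [-0.22840266  0.0651606 ]
0.086 [0.20174639] [119.87395426  88.4       ]
0.05 [0.20182777] [204.41476624  88.5       ]
-0.086 [0.20226535] [518.24074332  90.        ]
```

View pics/w8b.png

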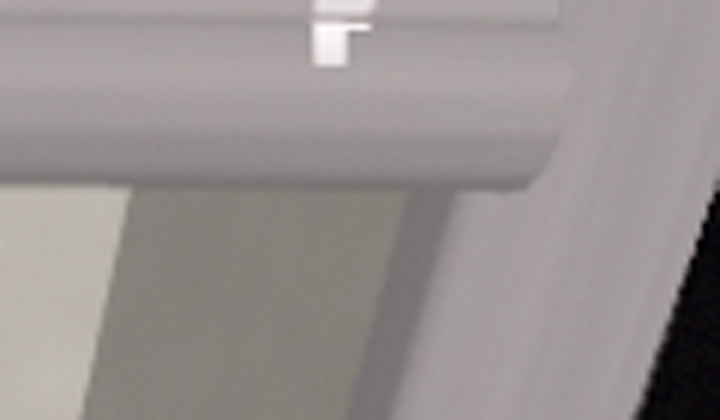

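The w8 view shows the pointer tip at (112.4,89.6) and the lip's lower edge at v≈88.5–91. After the perspective correction, the lip comes out about 3 mm too high (0.2018 against 0.1985). I'll nudge it down gently with the fingertips on the front of the apron. First I need the apron's shape.

```bash
python3 - <<'E'
import lip
from lip import *
lip.H=(.6183,-.0267,.0381);p=lip.H
for tag,l,r,s in (('w2',(166,128.5),(481,127),.0532),('w1',(211.5,216),(382.5,214),.0532)):
    C=L(tag)
    f=lambda q:np.r_[proj(C,hw((q[0],.09,s+q[1]),p))-l,proj(C,hw((q[0],-.09,s+q[1]),p))-r]
    q=least_squares(f,[0,.05]);print(tag,q.x,f(q.x).round(1))
E
python3 d.py -.06 0 .25 40
```

```text
w2 [-0.00302998  0.05213106] [-0.7 -0.  -0.7  0. ]
w1 [-0.00074225  0.04878986] [ 0.   0.2  0.  -0.2]
shift units tool [ 4.21  0.1  -0.83] in target tool axes [ 3.63  0.06 -2.28] turn [ 0.31 -5.25  0.02] F [-0.8 -0.2 -1. ] t 10.2833
tip local [-0.066   0.0002  0.1108] beta 19.0 q [-0.24  0.34  2.36  2.81  0.82 -1.43]
ik [[-0.21, -0.1, 2.09, 0.59, 0.35, 0.84]]
```

```bash
sed -i 's/^H=.*/H=(.6183,-.0267,.0381)/' ik.py; python3 d.py -.075 0 .255 40
```

```text
shift units tool [ 4.2   0.08 -1.23] in target tool axes [ 3.48  0.03 -2.66] turn [ 0.29 -5.25  0.03] F [-0.8 -0.2 -1. ] t 10.2833
tip local [-0.0658 -0.0008  0.1108] beta 19.0 q [-0.24  0.34  2.36  2.81  0.82 -1.43]
ik [[-0.22, -0.15, 2.12, 0.57, 0.37, 0.86]]
```

```bash
python3 -m pendant '[{"rx":0,"ry":-0.7,"rz":0,"tx":0.2,"ty":0,"tz":-0.2,"grip":0},{"rx":0,"ry":-0.7,"rz":0,"tx":0.2,"ty":0,"tz":-0.15,"grip":0},{"rx":0,"ry":-0.7,"rz":0,"tx":0.25,"ty":0,"tz":-0.15,"grip":0},{"rx":0,"ry":-0.7,"rz":0,"tx":0.25,"ty":0,"tz":-0.15,"grip":0},{"rx":0,"ry":-0.7,"rz":0,"tx":0.25,"ty":0,"tz":-0.2,"grip":0},{"rx":0.1,"ry":-0.7,"rz":0,"tx":0.3,"ty":0,"tz":-0.2,"grip":0},{"rx":0.1,"ry":-0.7,"rz":0,"tx":0.3,"ty":0,"tz":-0.2,"grip":0},{"rx":0.1,"ry":-0.3,"rz":0,"tx":0.3,"ty":0,"tz":-0.2,"grip":0}]'; python3 d.py -.075 0 .255 40
```

```text
time_s: 10.95
ee_pos: [0.4512, -0.0297, 0.2203]
eef_rot: [3.139, -0.935, 0.036]
force: [0.6, 0.7, 0.1]
grip_width: 0.0466
shift units tool [ 2.21  0.09 -1.08] in target tool axes [ 2.14  0.09 -1.22] turn [ 0.05 -0.89 -0.02] F [0.6 0.7 0.1] t 10.95
tip local [-0.089   0.003   0.1627] beta 36.4 q [-0.23 -0.    2.28  1.83  0.22 -0.42]
ik [[-0.22, -0.15, 2.12, 0.57, 0.37, 0.86]]
```

```bash
python3 -m pendant '[{"rx":0,"ry":-0.2,"rz":0,"tx":0.36,"ty":0,"tz":-0.2,"grip":0},{"rx":0,"ry":-0.2,"rz":0,"tx":0.36,"ty":0,"tz":-0.2,"grip":0},{"rx":0,"ry":-0.2,"rz":0,"tx":0.36,"ty":0,"tz":-0.2,"grip":0},{"rx":0,"ry":-0.2,"rz":0,"tx":0.36,"ty":0,"tz":-0.2,"grip":0},{"rx":0,"ry":-0.2,"rz":0,"tx":0.36,"ty":0,"tz":-0.2,"grip":0},{"rx":0,"ry":0,"rz":0,"tx":0.36,"ty":0,"tz":-0.2,"grip":0},{"rx":0,"ry":0,"rz":0,"tx":0,"ty":0,"tz":0,"grip":0}]'; python3 d.py -.028 0 .236 40;  python3 -c "
from h import *
snap('wrist','w9')"
```

```text
time_s: 11.53
ee_pos: [0.4641, -0.0292, 0.2972]
eef_rot: [3.133, -0.916, 0.041]
force: [-0.6, -0.2, 0.0]
grip_width: 0.0468
shift units tool [0.81 0.08 1.01] in target tool axes [0.86 0.08 0.97] turn [ 0.08 -0.62  0.03] F [-0.6 -0.2  0. ] t 11.5333
tip local [-0.0773  0.0028  0.2381] beta 37.5 q [-0.21 -0.13  2.17  0.78  0.28  0.65]
ik [[-0.19, -0.01, 2.05, 0.62, 0.3, 0.83]]
```

View pics/w9.png

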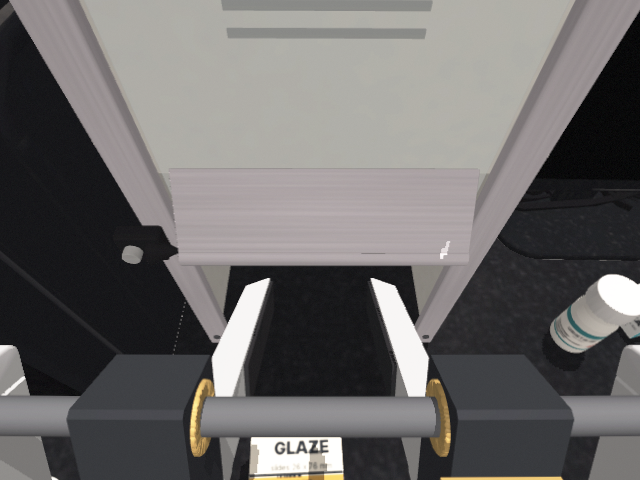

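```bash
python3 -m pendant '[{"rx":0,"ry":-0.2,"rz":0,"tx":0.2,"ty":0.02,"tz":0.25,"grip":0},{"rx":0,"ry":-0.2,"rz":0,"tx":0.2,"ty":0.02,"tz":0.25,"grip":0},{"rx":0,"ry":-0.2,"rz":0,"tx":0.2,"ty":0.02,"tz":0.25,"grip":0},{"rx":0,"ry":0,"rz":0,"tx":0.12,"ty":0,"tz":0.15,"grip":0}]'; python3 d.py -.02 0 .236 40
```

```text
time_s: 11.92
ee_pos: [0.5104, -0.0297, 0.2971]
eef_rot: [3.131, -0.882, 0.043]
force: [0.1, -0.8, 1.1]
grip_width: 0.0471
shift units tool [0.24 0.03 0.24] in target tool axes [0.24 0.03 0.24] turn [ 0.11 -0.13  0.04] F [ 0.1 -0.8  1.1] t 11.9167
tip local [-0.033   0.0004  0.2355] beta 39.5 q [-0.19 -0.01  2.05  0.62  0.28  0.82]
ik [[-0.18, 0.01, 2.03, 0.61, 0.3, 0.84]]
```

```bash
python3 -m pendant '[{"rx":0,"ry":0,"rz":0,"tx":0.13,"ty":0,"tz":0.15,"grip":0},{"rx":0,"ry":0,"rz":0,"tx":-0.07,"ty":0,"tz":0.06,"grip":0}]'; python3 d.py -.025 0 .226 40;python3 -m pendant '[{"rx":0,"ry":0,"rz":0,"tx":-0.04,"ty":0,"tz":0.03,"grip":0}]'; python3 d.py -.025 0 .226 40
```

```text
time_s: 12.08
ee_pos: [0.5199, -0.0294, 0.2936]
eef_rot: [3.13, -0.885, 0.043]
force: [-0.3, -0.8, 0.0]
grip_width: 0.0468
shift units tool [-0.12  0.03  0.07] in target tool axes [-0.12  0.03  0.07] turn [ 0.11 -0.18  0.05] F [-0.3 -0.8  0. ] t 12.0833
tip local [-0.0233  0.0004  0.2322] beta 39.3 q [-0.18  0.02  2.03  0.64  0.27  0.8 ]
ik [[-0.19, 0.01, 2.05, 0.67, 0.28, 0.78]]
time_s: 12.17
ee_pos: [0.52, -0.0293, 0.2912]
eef_rot: [3.13, -0.886, 0.043]
force: [-9.0, -1.2, 4.4]
grip_width: 0.0466
shift units tool [-0.07  0.03  0.03] in target tool axes [-0.07  0.03  0.03] turn [ 0.11 -0.19  0.05] F [-9.  -1.2  4.4] t 12.1667
tip local [-0.0232  0.0004  0.2298] beta 39.2 q [-0.18  0.02  2.04  0.66  0.27  0.79]
ik [[-0.19, 0.01, 2.05, 0.67, 0.28, 0.78]]
```

```bash
python3 -m pendant '[{"rx":0,"ry":0,"rz":0,"tx":-0.04,"ty":0,"tz":0.02,"grip":0}]'; python3 d.py -.025 0 .226 40|head -2;python3 -m pendant '[{"rx":0,"ry":0,"rz":0,"tx":-0.03,"ty":0,"tz":0.02,"grip":0}]'; python3 d.py -.025 0 .226 40|head -2; python3 -c "
from h import *
snap('wrist','w10')"
```

```text
time_s: 12.25
ee_pos: [0.5197, -0.0293, 0.2894]
eef_rot: [3.13, -0.887, 0.043]
force: [-1.3, -0.1, 4.0]
grip_width: 0.0471
shift units tool [-0.03  0.03  0.  ] in target tool axes [-0.03  0.03  0.  ] turn [ 0.11 -0.2   0.05] F [-1.3 -0.1  4. ] t 12.25
tip local [-0.0235  0.0004  0.2281] beta 39.2 q [-0.18  0.02  2.04  0.67  0.26  0.77]
time_s: 12.33
ee_pos: [0.5195, -0.0294, 0.288]
eef_rot: [3.13, -0.888, 0.043]
force: [-1.4, 1.1, 4.2]
grip_width: 0.0471
shift units tool [-0.    0.03 -0.01] in target tool axes [-0.    0.03 -0.01] turn [ 0.11 -0.22  0.05] F [-1.4  1.1  4.2] t 12.3333
tip local [-0.0236  0.0003  0.2268] beta 39.1 q [-0.18  0.02  2.04  0.69  0.26  0.76]
```

View pics/w10.png

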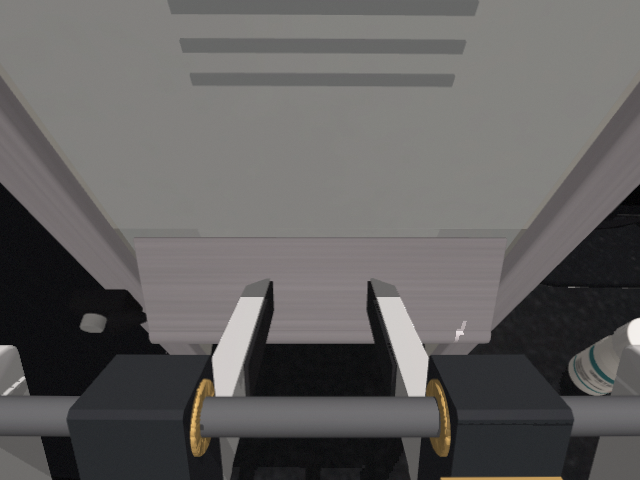

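The sash yields at about 4 N and has moved down roughly 3 mm. I'll back off and check from the level viewpoint.

```bash
python3 -m pendant '[{"rx":0,"ry":0,"rz":0,"tx":0,"ty":0,"tz":-0.4,"grip":0},{"rx":0,"ry":0,"rz":0,"tx":-0.1,"ty":0,"tz":-0.5,"grip":0},{"rx":0,"ry":0,"rz":0,"tx":-0.2,"ty":0,"tz":-0.5,"grip":0},{"rx":0,"ry":0,"rz":0,"tx":-0.4,"ty":0,"tz":0.05,"grip":0},{"rx":0,"ry":0,"rz":0,"tx":-0.5,"ty":0,"tz":0.25,"grip":0},{"rx":0,"ry":0,"rz":0,"tx":-0.5,"ty":0,"tz":0.25,"grip":0},{"rx":0,"ry":0,"rz":0,"tx":-0.5,"ty":0,"tz":0.25,"grip":0},{"rx":0,"ry":0,"rz":0,"tx":-0.5,"ty":0,"tz":0.25,"grip":0}]'; python3 d.py -.065 0 .088 17
```

```text
time_s: 13.05
ee_pos: [0.4423, -0.0317, 0.2336]
eef_rot: [3.13, -0.894, 0.046]
force: [0.5, -0.1, -0.2]
grip_width: 0.047
shift units tool [-2.    0.02  2.19] in target tool axes [-2.67  0.04  1.29] turn [0.05 5.45 0.09] F [ 0.5 -0.1 -0.2] t 13.05
tip local [-0.1004  0.0013  0.1728] beta 38.8 q [-0.24 -0.06  2.28  1.35  0.21  0.05]
ik [[-0.25, 0.37, 2.46, 2.81, 0.98, -1.47]]
```

```bash
python3 -m pendant '[{"rx":0,"ry":0.3,"rz":0,"tx":-0.3,"ty":0,"tz":0.3,"grip":0},{"rx":0,"ry":0.5,"rz":0,"tx":-0.3,"ty":0,"tz":0.3,"grip":0},{"rx":0,"ry":0.8,"rz":0,"tx":-0.3,"ty":0,"tz":0.3,"grip":0},{"rx":0,"ry":0.8,"rz":0,"tx":-0.3,"ty":0,"tz":0.3,"grip":0},{"rx":0,"ry":0.8,"rz":0,"tx":-0.3,"ty":0,"tz":0.2,"grip":0},{"rx":0,"ry":0.8,"rz":0,"tx":-0.3,"ty":0,"tz":0.2,"grip":0},{"rx":0,"ry":0.8,"rz":0,"tx":-0.3,"ty":0,"tz":0.15,"grip":0},{"rx":0,"ry":0.8,"rz":0,"tx":-0.3,"ty":0,"tz":0.1,"grip":0}]'; python3 d.py -.065 0 .088 17
```

```text
time_s: 13.72
ee_pos: [0.4431, -0.0263, 0.1572]
eef_rot: [-3.117, -1.158, 0.037]
force: [0.2, 0.2, 0.6]
grip_width: 0.0469
shift units tool [-0.76  0.2   0.8 ] in target tool axes [-0.85  0.18  0.71] turn [-0.34  1.66 -0.03] F [0.2 0.2 0.6] t 13.7167
tip local [-0.0862  0.0094  0.1183] beta 23.6 q [-0.26  0.23  2.39  2.66  0.67 -1.3 ]
ik [[-0.25, 0.37, 2.46, 2.81, 0.98, -1.47]]
```

```bash
python3 -m pendant '[{"rx":-0.1,"ry":0.5,"rz":0,"tx":-0.3,"ty":0.06,"tz":0.3,"grip":0},{"rx":-0.1,"ry":0.5,"rz":0,"tx":-0.3,"ty":0.06,"tz":0.3,"grip":0},{"rx":-0.1,"ry":0.5,"rz":0,"tx":-0.2,"ty":0.06,"tz":0.2,"grip":0},{"rx":0,"ry":0,"rz":0,"tx":0,"ty":0,"tz":0,"grip":0}]'; python3 d.py -.065 0 .088 17;python3 -c "
from h import *
snap('wrist','w11')
crop('w11',70,40,210,140,5,'w11a');print(np.array(L('w11')['world_from_camera'])[:3,3])"
```

```text
time_s: 14.05
ee_pos: [0.4594, -0.0336, 0.1108]
eef_rot: [3.133, -1.265, 0.04]
force: [-0.1, -0.7, -0.8]
grip_width: 0.0472
shift units tool [ 0.14 -0.02 -0.01] in target tool axes [ 0.14 -0.02 -0.01] turn [0.09 0.12 0.01] F [-0.1 -0.7 -0.8] t 14.05
tip local [-0.0666 -0.0015  0.0817] beta 17.5 q [-0.25  0.47  2.35  2.81  0.96 -1.46]
ik [[-0.25, 0.37, 2.46, 2.81, 0.98, -1.47]]
[ 0.40583225 -0.03522505  0.21563268]
```

View pics/w11.png

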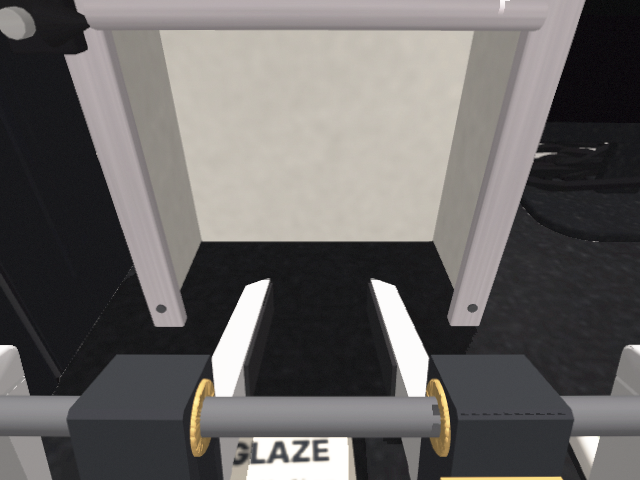

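View pics/w11a.png

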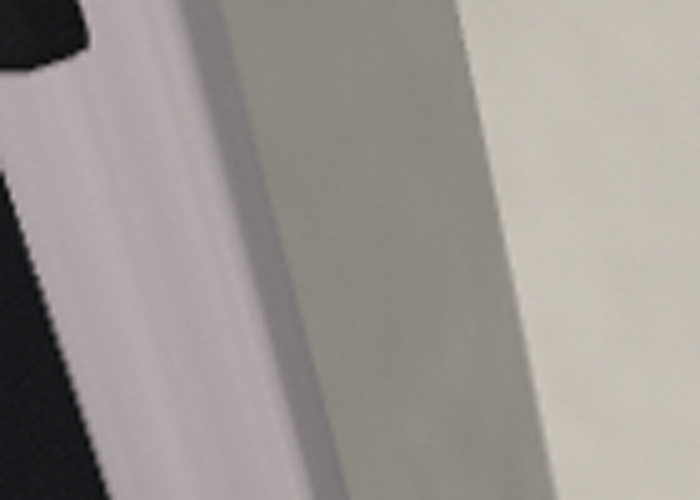

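Camera height is now 0.216. I'll crop higher.

Run:
```python
from h import *
crop('w11',50,0,150,60,7,'w11b');crop('w11',470,0,570,50,7,'w11c')
```

```text
(no output)
```

View pics/w11b.png

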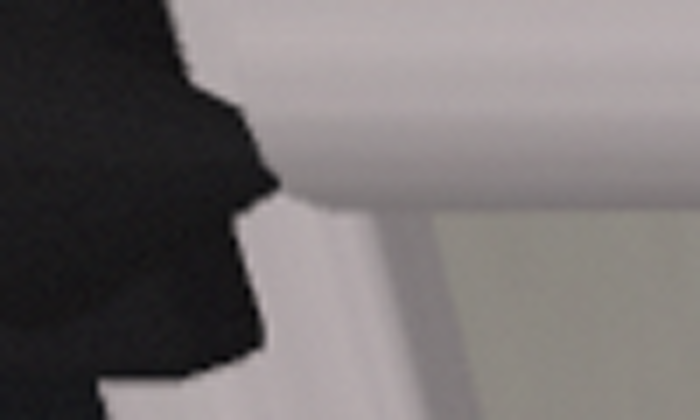

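View pics/w11c.png

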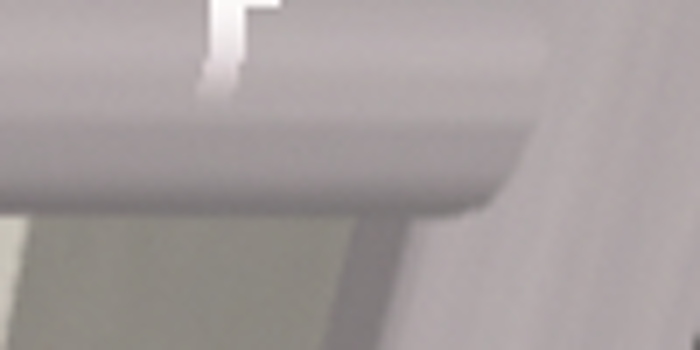

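Run:
```python
import lip
from lip import *
lip.H=(.6183,-.0267,.0381);C=L('w11');p=lip.H
f=lambda q:proj(C,hw((-.024,.094,q[0]),p))-(90.2,26.5)
q=least_squares(f,[.2]);print('ptr',q.x,f(q.x))
for z in (.1975,.1985,.1995):print(z,proj(C,hw((-.024,.094,z),p)))
for y,v in ((.086,29.9),(.05,29.9),(-.086,30.4)):
    q=least_squares(lambda s:nose(C,y,s[0])[1]-v,[.19]);print(y,q.x,nose(C,y,q.x[0]))
```

```text
ptr [0.19777589] [ 6.01785955 -1.66080823]
0.1975 [96.41813266 25.56484427]
0.1985 [95.69058852 22.92845895]
0.1995 [94.9585286  20.27497355]
0.086 [0.19689273] [106.95515984  29.9       ]
0.05 [0.19677869] [195.45413734  29.9       ]
-0.086 [0.19699136] [528.14502739  30.4       ]
```

Lip is now about 0.1969. The pointer is about 0.1988, with its apex hidden behind the lip end and extrapolated from the cone edges to (97,21.5). The lip is therefore about 2 mm low, so I'll nudge it up in fine steps.

```bash
python3 d.py -.0297 0.0 .160 36.8
```

```text
shift units tool [ 2.93 -0.02  0.43] in target tool axes [ 2.91 -0.02 -0.56] turn [ 0.08 -4.8  -0.01] F [-0.4  0.4  0.4] t 14.1
tip local [-0.0668 -0.0012  0.0822] beta 17.6 q [-0.25  0.46  2.35  2.8   0.95 -1.46]
ik [[-0.19, 0.1, 2.18, 1.85, 0.19, -0.43]]
```

```bash
python3 -m pendant '[{"rx":0,"ry":-0.8,"rz":0,"tx":0.2,"ty":0,"tz":0.1,"grip":0},{"rx":0,"ry":-0.8,"rz":0,"tx":0.4,"ty":0,"tz":0.1,"grip":0},{"rx":0,"ry":-0.8,"rz":0,"tx":0.4,"ty":0,"tz":0.05,"grip":0},{"rx":0,"ry":-0.8,"rz":0,"tx":0.4,"ty":0,"tz":0,"grip":0},{"rx":0,"ry":-0.8,"rz":0,"tx":0.4,"ty":0,"tz":-0.1,"grip":0},{"rx":0,"ry":-0.8,"rz":0,"tx":0.4,"ty":0,"tz":-0.1,"grip":0},{"rx":0,"ry":0,"rz":0,"tx":0.3,"ty":0,"tz":-0.1,"grip":0}]'; python3 d.py -.0295 0.00 .176 36.8
```

```text
time_s: 14.68
ee_pos: [0.4991, -0.0321, 0.1998]
eef_rot: [3.132, -0.934, 0.035]
force: [0.1, 0.4, -0.4]
grip_width: 0.0472
shift units tool [ 0.87 -0.02 -0.27] in target tool axes [ 0.87 -0.02 -0.27] turn [ 0.18 -0.08 -0.03] F [ 0.1  0.4 -0.4] t 14.6833
tip local [-0.0413 -0.0021  0.1421] beta 36.5 q [-0.2   0.15  2.18  2.12  0.21 -0.7 ]
ik [[-0.19, 0.07, 2.17, 1.62, 0.19, -0.19]]
```

```bash
python3 -m pendant '[{"rx":0.08,"ry":0,"rz":0,"tx":0.22,"ty":0,"tz":-0.05,"grip":0},{"rx":0.08,"ry":0,"rz":0,"tx":0.22,"ty":0,"tz":-0.05,"grip":0},{"rx":0,"ry":0,"rz":0,"tx":0.2,"ty":0,"tz":-0.07,"grip":0},{"rx":0,"ry":0,"rz":0,"tx":0.1,"ty":0,"tz":-0.06,"grip":0},{"rx":0,"ry":0,"rz":0,"tx":0,"ty":0,"tz":0,"grip":0}]'; python3 d.py -.0295 0.00 .1814 36.8
```

```text
time_s: 15.1
ee_pos: [0.5081, -0.034, 0.2417]
eef_rot: [3.117, -0.948, 0.042]
force: [-0.4, 1.2, -4.8]
grip_width: 0.0468
shift units tool [ 0.   -0.08  0.09] in target tool axes [ 0.01 -0.08  0.1 ] turn [ 0.3  -0.28  0.03] F [-0.4  1.2 -4.8] t 15.1
tip local [-0.0316 -0.0051  0.1851] beta 35.7 q [-0.2   0.08  2.13  1.64  0.17 -0.21]
ik [[-0.19, 0.06, 2.16, 1.53, 0.19, -0.1]]
```

That overshot again, because the arm was still moving from the previous call. I'll back off and measure.

```bash
python3 -m pendant '[{"rx":0,"ry":0,"rz":0,"tx":-0.4,"ty":0,"tz":0.1,"grip":0},{"rx":0,"ry":0,"rz":0,"tx":-0.4,"ty":0,"tz":0,"grip":0},{"rx":0,"ry":0.8,"rz":0,"tx":-0.4,"ty":0,"tz":0,"grip":0},{"rx":0,"ry":0.8,"rz":0,"tx":-0.4,"ty":0,"tz":0,"grip":0},{"rx":0,"ry":0.8,"rz":0,"tx":-0.4,"ty":0,"tz":0,"grip":0},{"rx":0,"ry":0.8,"rz":0,"tx":-0.4,"ty":0,"tz":0,"grip":0},{"rx":0,"ry":0.8,"rz":0,"tx":-0.4,"ty":0,"tz":0,"grip":0},{"rx":0,"ry":0.8,"rz":0,"tx":-0.3,"ty":0,"tz":0,"grip":0}]';python3 -m pendant '[{"rx":0.1,"ry":0,"rz":0,"tx":-0.1,"ty":0,"tz":0,"grip":0},{"rx":0.1,"ry":0,"rz":0,"tx":0,"ty":0,"tz":0,"grip":0},{"rx":0,"ry":0,"rz":0,"tx":0,"ty":0,"tz":0,"grip":0}]'; python3 d.py -.065 0 .09 18; python3 -c "
from h import *
snap('wrist','w12')
a=cv2.imread('pics/w12.png');A=cv2.resize(a[40:140,70:190],None,fx=6,fy=6,interpolation=cv2.INTER_CUBIC);cv2.imwrite('pics/w12a.png',A)
print(np.array(L('w12')['world_from_camera'])[:3,3])"
```

```text
time_s: 15.77
ee_pos: [0.4545, -0.0372, 0.157]
eef_rot: [3.07, -1.241, 0.085]
force: [-0.4, 0.2, 0.6]
grip_width: 0.0468
time_s: 16.02
ee_pos: [0.451, -0.0379, 0.1512]
eef_rot: [3.081, -1.233, 0.085]
force: [-1.1, 0.0, 0.4]
grip_width: 0.0471
shift units tool [-0.65 -0.14  0.5 ] in target tool axes [-0.66 -0.12  0.49] turn [0.23 0.34 0.22] F [-1.1  0.   0.4] t 16.0167
tip local [-0.076  -0.0064  0.119 ] beta 19.3 q [-0.27  0.3   2.38  2.75  0.79 -1.41]
ik [[-0.25, 0.35, 2.46, 2.8, 0.94, -1.46]]
[ 0.40088079 -0.03728554  0.25758393]
```

View pics/w12a.png

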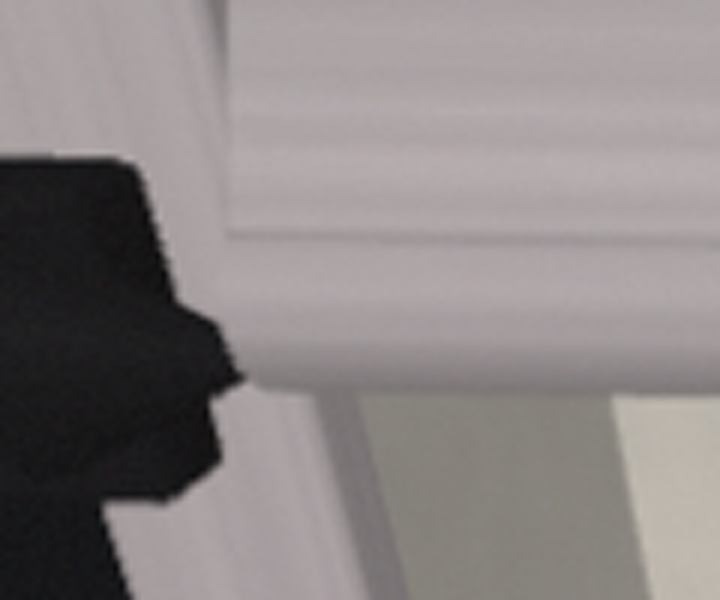

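View pics/w12.png

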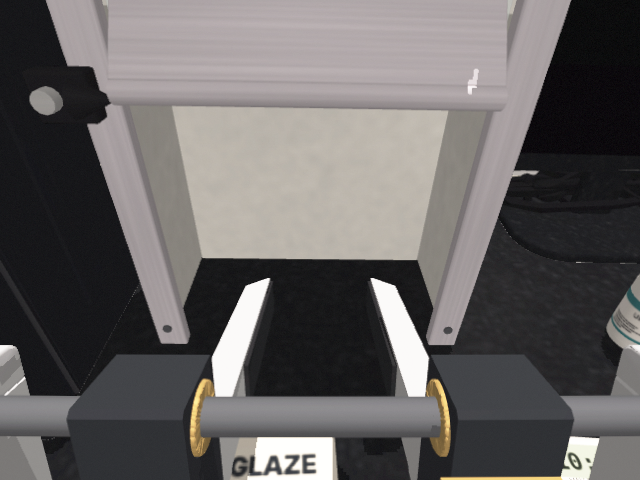

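Run:
```python
import lip
from lip import *
lip.H=(.6183,-.0267,.0381);C=L('w12');p=lip.H
f=lambda q:proj(C,hw((-.024,.094,q[0]),p))-(117,99.6)
q=least_squares(f,[.2]);print('ptr',q.x,f(q.x))
for y,v in ((.086,105),(.06,105.8)):
    q=least_squares(lambda s:nose(C,y,s[0])[1]-v,[.19]);print(y,q.x,nose(C,y,q.x[0]))
crop('w12',430,70,530,130,7,'w12b')
```

```text
ptr [0.19869629] [-1.06499251  0.29678072]
0.086 [0.19968938] [124.38419076 105.        ]
0.06 [0.19965268] [180.87242013 105.8       ]
```

View pics/w12b.png

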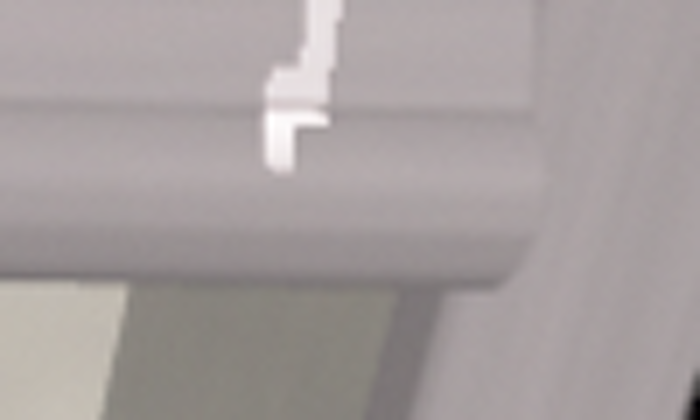

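The lip is at 0.1997 and the pointer at 0.1987, so they are level within about 1 mm and I'll leave the sash there. Next is the box: back and up over it, tool steeper, to a pose behind its front face.

```bash
for a in "-.185 .02 .07 60" "-.185 .02 .012 60" "-.19 .02 .012 65"; do python3 d.py $a; done
```

```text
shift units tool [-0.48 -0.6  -1.59] in target tool axes [-1.4  -0.62 -0.88] turn [  0.31 -10.17   0.13] F [-0.6 -0.2 -0.3] t 16.0667
tip local [-0.0758 -0.0064  0.1195] beta 19.3 q [-0.27  0.3   2.38  2.75  0.79 -1.41]
ik [[-0.19, -0.04, 2.39, 0.38, 0.3, 1.01]]
shift units tool [-1.85 -0.63 -1.11] in target tool axes [-2.13 -0.62  0.38] turn [  0.31 -10.17   0.13] F [-0.6 -0.2 -0.3] t 16.0667
tip local [-0.0758 -0.0064  0.1195] beta 19.3 q [-0.27  0.3   2.38  2.75  0.79 -1.41]
ik [[-0.19, 0.12, 2.44, 0.98, 0.13, 0.4]]
shift units tool [-1.73 -0.63 -1.09] in target tool axes [-1.99 -0.62  0.5 ] turn [  0.32 -11.42   0.12] F [-0.6 -0.2 -0.3] t 16.0667
tip local [-0.0758 -0.0064  0.1195] beta 19.3 q [-0.27  0.3   2.38  2.75  0.79 -1.41]
ik [[-0.18, 0.12, 2.39, 0.42, 0.22, 0.97]]
```

```bash
python3 -m pendant '[{"rx":0,"ry":-0.95,"rz":0,"tx":0.05,"ty":-0.04,"tz":-0.15,"grip":0.3},{"rx":0,"ry":-0.95,"rz":0,"tx":0,"ty":-0.05,"tz":-0.14,"grip":0.3},{"rx":0,"ry":-0.95,"rz":0,"tx":0,"ty":-0.05,"tz":-0.14,"grip":0.3},{"rx":0,"ry":-0.95,"rz":0,"tx":-0.05,"ty":-0.05,"tz":-0.13,"grip":0.3},{"rx":0,"ry":-0.95,"rz":0,"tx":-0.05,"ty":-0.05,"tz":-0.12,"grip":0.3},{"rx":0.1,"ry":-0.95,"rz":0,"tx":-0.05,"ty":-0.05,"tz":-0.12,"grip":0.3},{"rx":0.1,"ry":-0.95,"rz":0,"tx":-0.05,"ty":-0.05,"tz":-0.12,"grip":0.3},{"rx":0.1,"ry":-0.95,"rz":0,"tx":-0.05,"ty":-0.05,"tz":-0.1,"grip":0.3}]'; python3 d.py -.19 .02 .08 65
```

```text
time_s: 16.73
ee_pos: [0.4205, -0.0252, 0.1701]
eef_rot: [3.125, -0.809, 0.05]
force: [0.0, -0.0, -0.2]
grip_width: 0.0329
shift units tool [-0.61 -0.27 -0.57] in target tool axes [-0.78 -0.27 -0.3 ] turn [ 0.13 -5.34  0.1 ] F [ 0.  -0.  -0.2] t 16.7333
tip local [-0.1274  0.0083  0.1031] beta 43.6 q [-0.22  0.04  2.35  1.81  0.18 -0.43]
ik [[-0.18, -0.05, 2.33, 0.21, 0.44, 1.19]]
```

```bash
python3 -m pendant '[{"rx":0,"ry":-0.8,"rz":0,"tx":-0.08,"ty":-0.04,"tz":-0.08,"grip":0.3},{"rx":0,"ry":-0.8,"rz":0,"tx":-0.09,"ty":-0.04,"tz":-0.08,"grip":0.3},{"rx":0,"ry":-0.8,"rz":0,"tx":-0.1,"ty":-0.04,"tz":-0.06,"grip":0.3},{"rx":0,"ry":-0.8,"rz":0,"tx":-0.1,"ty":-0.04,"tz":-0.06,"grip":0.3},{"rx":0,"ry":-0.8,"rz":0,"tx":-0.1,"ty":-0.04,"tz":-0.05,"grip":0.3},{"rx":0,"ry":-0.8,"rz":0,"tx":-0.1,"ty":-0.04,"tz":-0.04,"grip":0.3},{"rx":0,"ry":-0.3,"rz":0,"tx":-0.1,"ty":-0.04,"tz":-0.03,"grip":0.3},{"rx":0,"ry":0,"rz":0,"tx":0,"ty":0,"tz":0,"grip":0.3}]'; python3 d.py -.19 .02 .012 65;python3 -c "
from h import *
snap('wrist','w13');snap('top','t13')"
```

```text
time_s: 17.4
ee_pos: [0.4079, -0.018, 0.1748]
eef_rot: [3.129, -0.649, 0.053]
force: [-0.1, 0.6, -0.9]
grip_width: 0.0328
shift units tool [-1.55 -0.1   1.17] in target tool axes [-1.27 -0.08  1.47] turn [ 0.07 -3.04  0.17] F [-0.1  0.6 -0.9] t 17.4
tip local [-0.1513  0.0164  0.0975] beta 52.8 q [-0.19 -0.    2.31  0.62  0.23  0.77]
ik [[-0.18, 0.12, 2.39, 0.42, 0.22, 0.97]]
```

View pics/w13.png

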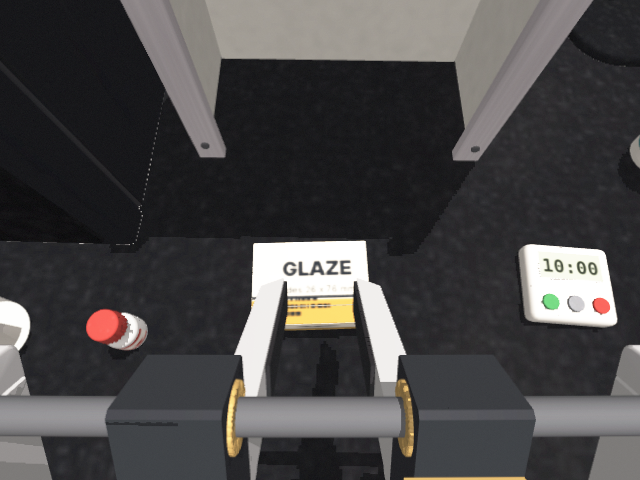

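View pics/t13.png

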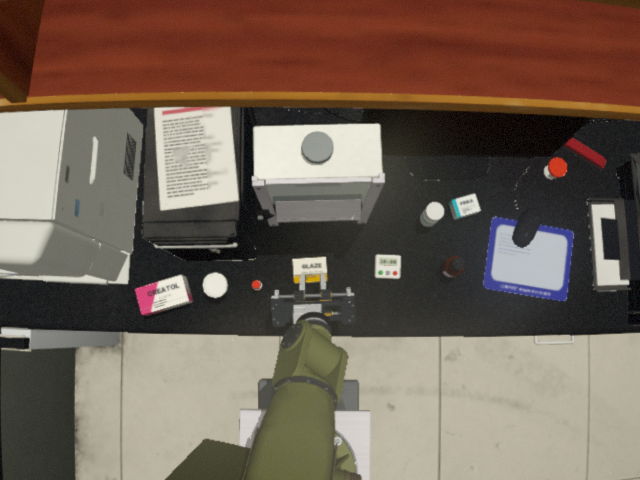

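```bash
python3 - <<'E'
import lip
from lip import *
lip.H=p=(.6183,-.0267,.0381);C=L('w13')
def loc(X):
    c,s=np.cos(p[2]),np.sin(p[2]);d=X[:2]-np.array(p[:2]);return np.round([c*d[0]+s*d[1],-s*d[0]+c*d[1]],4)
for n,u,v,z in (('RL',253,243,.03),('RR',367,241,.03),('FRbot',355,328,0.0),('vial',106,327,.045)): print(n,loc(onz(C,u,v,z)))
E
python3 d.py -.185 .022 .06 65
```

```text
RL [-0.1001  0.0634]
RR [-0.0976 -0.0176]
FRbot [-0.1547 -0.0105]
vial [-0.1616  0.148 ]
shift units tool [-0.72 -0.14  0.29] in target tool axes [-0.65 -0.13  0.43] turn [ 0.05 -3.05  0.17] F [-1.5 -0.5 -0.2] t 17.5
tip local [-0.1512  0.0165  0.0973] beta 52.8 q [-0.19 -0.    2.31  0.62  0.23  0.76]
ik [[-0.17, 0.01, 2.34, 0.23, 0.38, 1.17]]
```

```bash
python3 -m pendant '[{"rx":0,"ry":-0.8,"rz":0.05,"tx":-0.2,"ty":-0.04,"tz":0,"grip":0.3},{"rx":0,"ry":-0.8,"rz":0.05,"tx":-0.2,"ty":-0.04,"tz":0.05,"grip":0.3},{"rx":0,"ry":-0.8,"rz":0.05,"tx":-0.2,"ty":-0.04,"tz":0.1,"grip":0.3},{"rx":0,"ry":-0.6,"rz":0,"tx":-0.1,"ty":-0.02,"tz":0.1,"grip":0.3},{"rx":0,"ry":0,"rz":0,"tx":0,"ty":0,"tz":0,"grip":0.3},{"rx":0,"ry":0,"rz":0,"tx":0,"ty":0,"tz":0,"grip":0.3}]'; python3 d.py -.185 .022 .014 65
```

```text
time_s: 18.0
ee_pos: [0.3918, -0.0135, 0.1537]
eef_rot: [3.136, -0.452, 0.039]
force: [0.2, -0.2, -0.6]
grip_width: 0.0332
shift units tool [-0.57 -0.01  1.16] in target tool axes [-0.55 -0.    1.17] turn [ 0.07 -0.22  0.01] F [ 0.2 -0.2 -0.6] t 18.0
tip local [-0.1835  0.0213  0.0665] beta 64.1 q [-0.16  0.04  2.29  0.22  0.38  1.18]
ik [[-0.17, 0.12, 2.38, 0.39, 0.23, 1.01]]
```

```bash
python3 -m pendant '[{"rx":0,"ry":-0.05,"rz":0,"tx":-0.11,"ty":0,"tz":0.23,"grip":0.3},{"rx":0,"ry":-0.05,"rz":0,"tx":-0.11,"ty":0,"tz":0.23,"grip":0.3},{"rx":0,"ry":-0.05,"rz":0,"tx":-0.11,"ty":0,"tz":0.23,"grip":0.3},{"rx":0,"ry":0,"rz":0,"tx":-0.11,"ty":0,"tz":0.23,"grip":0.3},{"rx":0,"ry":0,"rz":0,"tx":-0.05,"ty":0,"tz":0.1,"grip":0.3},{"rx":0,"ry":0,"rz":0,"tx":0,"ty":0,"tz":0,"grip":0.3}]'; python3 d.py -.165 .022 .014 65
```

```text
time_s: 18.5
ee_pos: [0.3947, -0.0144, 0.1102]
eef_rot: [3.134, -0.461, 0.039]
force: [0.4, 0.3, -0.1]
grip_width: 0.0328
shift units tool [ 0.29 -0.03  0.38] in target tool axes [ 0.3  -0.03  0.37] turn [ 0.1  -0.35  0.01] F [ 0.4  0.3 -0.1] t 18.5
tip local [-0.1799  0.0201  0.0234] beta 63.6 q [-0.17  0.16  2.3   0.36  0.24  1.04]
ik [[-0.15, 0.16, 2.33, 0.35, 0.24, 1.05]]
```

```bash
python3 -m pendant '[{"rx":0,"ry":0,"rz":0,"tx":-0.11,"ty":0,"tz":0.2,"grip":0.3},{"rx":0,"ry":0,"rz":0,"tx":0,"ty":0,"tz":0,"grip":0.3},{"rx":0,"ry":0,"rz":0,"tx":0.13,"ty":-0.02,"tz":0.065,"grip":0.3},{"rx":0,"ry":0,"rz":0,"tx":0.13,"ty":-0.01,"tz":0.065,"grip":0.3}]'; python3 d.py -.1 .022 .014 62
```

```text
time_s: 18.83
ee_pos: [0.407, -0.0132, 0.1031]
eef_rot: [3.133, -0.466, 0.038]
force: [-0.4, 0.3, 0.5]
grip_width: 0.0329
shift units tool [ 1.42 -0.02  0.81] in target tool axes [ 1.4  -0.01  0.84] turn [0.12 0.33 0.  ] F [-0.4  0.3  0.5] t 18.8333
tip local [-0.1671  0.0208  0.0164] beta 63.3 q [-0.16  0.2   2.28  0.38  0.21  1.03]
ik [[-0.13, 0.27, 2.2, 0.4, 0.2, 1.03]]
```

```bash
python3 -m pendant '[{"rx":0,"ry":0,"rz":0,"tx":0.14,"ty":0,"tz":0.085,"grip":0.3},{"rx":0,"ry":0,"rz":0,"tx":0.14,"ty":0,"tz":0.085,"grip":0.3},{"rx":0,"ry":0,"rz":0,"tx":0.15,"ty":0,"tz":0.085,"grip":0.3},{"rx":0,"ry":0,"rz":0,"tx":0.15,"ty":0,"tz":0.085,"grip":0.3}]'; python3 d.py -.1 .022 .014 62|head -2;python3 -m pendant '[{"rx":0,"ry":0,"rz":0,"tx":0.15,"ty":0,"tz":0.08,"grip":0.3},{"rx":0,"ry":0,"rz":0,"tx":0.15,"ty":0,"tz":0.08,"grip":0.3},{"rx":0,"ry":0,"rz":0,"tx":0.15,"ty":0,"tz":0.08,"grip":0.3}]'; python3 d.py -.1 .022 .014 62;python3 -c "
from h import *
snap('wrist','w14')"
```

```text
time_s: 19.17
ee_pos: [0.4377, -0.012, 0.103]
eef_rot: [3.133, -0.469, 0.039]
force: [-1.2, 0.4, 1.1]
grip_width: 0.0328
shift units tool [ 0.73 -0.02  0.46] in target tool axes [ 0.72 -0.01  0.48] turn [0.12 0.29 0.01] F [-1.2  0.4  1.1] t 19.1667
tip local [-0.1361  0.0207  0.0165] beta 63.1 q [-0.14  0.26  2.2   0.32  0.23  1.1 ]
time_s: 19.42
ee_pos: [0.4607, -0.0112, 0.1026]
eef_rot: [3.133, -0.469, 0.039]
force: [-1.0, 0.2, 1.4]
grip_width: 0.0331
shift units tool [ 0.22 -0.01  0.19] in target tool axes [ 0.22 -0.01  0.2 ] turn [0.12 0.28 0.01] F [-1.   0.2  1.4] t 19.4167
tip local [-0.1131  0.0207  0.0161] beta 63.1 q [-0.13  0.3   2.15  0.28  0.24  1.15]
ik [[-0.13, 0.27, 2.2, 0.4, 0.2, 1.03]]
```

View pics/w14.png

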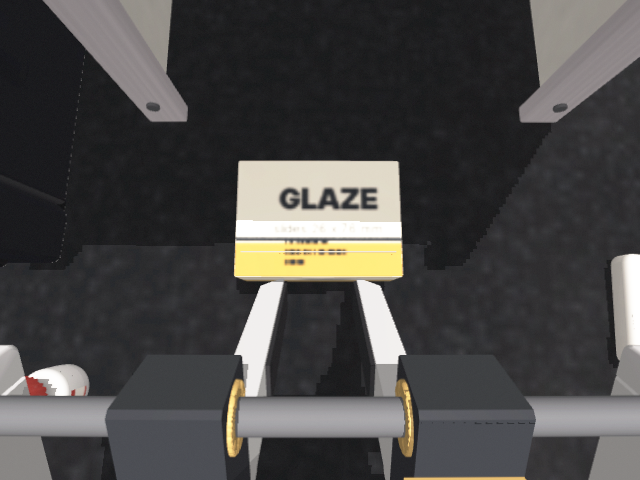

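The box is square to the hood at (320,220), with both fingertips on its front face. I'll back off a little, flatten the tool to about 40°, and continue.

```bash
for a in "-.13 .021 .03 42" "-.125 .021 .016 40" "-.125 .021 .016 44"; do python3 d.py $a|sed 2d; done
```

```text
shift units tool [-1.12  0.01 -0.35] in target tool axes [-0.92  0.01 -0.73] turn [0.12 5.27 0.04] F [0.1 0.6 0.1] t 19.4667
ik [[-0.19, 0.21, 2.48, 2.7, 0.41, -1.32]]
shift units tool [-1.25  0.01  0.05] in target tool axes [-1.17  0.01 -0.44] turn [0.12 5.77 0.04] F [0.1 0.6 0.1] t 19.4667
ik [[-0.19, 0.28, 2.49, 2.78, 0.52, -1.4]]
shift units tool [-1.09  0.01 -0.01] in target tool axes [-1.03  0.01 -0.36] turn [0.12 4.77 0.03] F [0.1 0.6 0.1] t 19.4667
ik [[-0.18, 0.25, 2.46, 2.71, 0.39, -1.33]]
```

```bash
python3 -m pendant '[{"rx":0,"ry":0,"rz":0,"tx":-0.2,"ty":0,"tz":-0.15,"grip":0.3},{"rx":0,"ry":0,"rz":0,"tx":-0.05,"ty":0,"tz":-0.4,"grip":0.3},{"rx":0,"ry":0.5,"rz":0,"tx":-0.09,"ty":0,"tz":-0.2,"grip":0.3},{"rx":0,"ry":0.5,"rz":0,"tx":-0.09,"ty":0,"tz":0,"grip":0.3},{"rx":0,"ry":0.5,"rz":0,"tx":-0.09,"ty":0,"tz":0,"grip":0.3},{"rx":0,"ry":0.5,"rz":0,"tx":-0.09,"ty":0,"tz":0,"grip":0.3},{"rx":0,"ry":0.5,"rz":0,"tx":-0.09,"ty":0,"tz":0,"grip":0.3},{"rx":0,"ry":0.5,"rz":0,"tx":-0.09,"ty":0,"tz":0,"grip":0.3}]'; python3 d.py -.13 .021 .03 42
```

```text
time_s: 20.13
ee_pos: [0.4225, -0.0106, 0.1179]
eef_rot: [3.14, -0.622, 0.042]
force: [0.7, 0.6, -0.0]
grip_width: 0.0327
shift units tool [-0.48  0.06  0.37] in target tool axes [-0.55  0.06  0.25] turn [-0.02  3.09  0.04] F [ 0.7  0.6 -0. ] t 20.1333
tip local [-0.1385  0.0236  0.0391] beta 54.4 q [-0.16  0.19  2.3   1.2   0.12  0.21]
ik [[-0.19, 0.21, 2.48, 2.7, 0.41, -1.32]]
```

```bash
python3 -m pendant '[{"rx":0,"ry":0.5,"rz":0,"tx":-0.08,"ty":0.01,"tz":0.04,"grip":0.3},{"rx":0,"ry":0.5,"rz":0,"tx":-0.08,"ty":0.01,"tz":0.04,"grip":0.3},{"rx":0,"ry":0.5,"rz":0,"tx":-0.08,"ty":0.01,"tz":0.04,"grip":0.3},{"rx":0,"ry":0.5,"rz":0,"tx":-0.08,"ty":0.01,"tz":0.04,"grip":0.3},{"rx":0,"ry":0.5,"rz":0,"tx":-0.08,"ty":0.01,"tz":0.04,"grip":0.3},{"rx":0,"ry":0.5,"rz":0,"tx":-0.08,"ty":0.01,"tz":0,"grip":0.3},{"rx":0,"ry":0,"rz":0,"tx":0,"ty":0,"tz":0,"grip":0.3},{"rx":0,"ry":0,"rz":0,"tx":0,"ty":0,"tz":0,"grip":0.3}]'; python3 d.py -.12 .021 .017 40
```

```text
time_s: 20.8
ee_pos: [0.4122, -0.0094, 0.1079]
eef_rot: [-3.126, -0.727, 0.039]
force: [0.3, 0.0, 0.1]
grip_width: 0.0329
shift units tool [-0.27  0.12  0.71] in target tool axes [-0.37  0.1   0.67] turn [-0.24  2.08 -0.01] F [0.3 0.  0.1] t 20.8
tip local [-0.1408  0.0268  0.0355] beta 48.3 q [-0.18  0.21  2.36  2.29  0.21 -0.9 ]
ik [[-0.19, 0.28, 2.48, 2.78, 0.51, -1.4]]
```

```bash
python3 -m pendant '[{"rx":-0.08,"ry":0.5,"rz":0,"tx":-0.09,"ty":0.03,"tz":0.08,"grip":0.3},{"rx":-0.08,"ry":0.5,"rz":0,"tx":-0.09,"ty":0.03,"tz":0.08,"grip":0.3},{"rx":-0.08,"ry":0.5,"rz":0,"tx":-0.09,"ty":0.03,"tz":0.08,"grip":0.3},{"rx":0,"ry":0.5,"rz":0,"tx":-0.09,"ty":0.02,"tz":0.08,"grip":0.3},{"rx":0,"ry":0,"rz":0,"tx":0,"ty":0,"tz":0,"grip":0.3}]'; python3 d.py -.12 .021 .017 40
```

```text
time_s: 21.22
ee_pos: [0.4105, -0.0125, 0.0896]
eef_rot: [-3.134, -0.87, 0.036]
force: [-0.3, -0.5, -0.5]
grip_width: 0.0331
shift units tool [0.01 0.03 0.41] in target tool axes [0.01 0.03 0.41] turn [-0.08  0.05 -0.02] F [-0.3 -0.5 -0.5] t 21.2167
tip local [-0.133   0.0226  0.027 ] beta 40.2 q [-0.2   0.31  2.41  2.72  0.46 -1.34]
ik [[-0.19, 0.28, 2.48, 2.78, 0.51, -1.4]]
```

```bash
python3 -m pendant '[{"rx":-0.05,"ry":0,"rz":0,"tx":0,"ty":0.02,"tz":0.18,"grip":0.3},{"rx":0,"ry":0,"rz":0,"tx":0,"ty":0,"tz":0.18,"grip":0.3},{"rx":0,"ry":0,"rz":0,"tx":0,"ty":0,"tz":0,"grip":0.3}]'; python3 d.py 0.005 .021 .017 40
```

```text
time_s: 21.47
ee_pos: [0.4219, -0.0118, 0.0804]
eef_rot: [-3.13, -0.865, 0.034]
force: [0.6, -0.2, -0.0]
grip_width: 0.0329
shift units tool [2.03 0.05 2.42] in target tool axes [2.01 0.03 2.44] turn [-0.12  0.12 -0.04] F [ 0.6 -0.2 -0. ] t 21.4667
tip local [-0.1219  0.0232  0.0174] beta 40.5 q [-0.19  0.35  2.38  2.74  0.47 -1.35]
ik [[-0.12, 0.46, 2.16, 2.79, 0.36, -1.34]]
```

```bash
python3 -m pendant '[{"rx":0,"ry":0,"rz":0,"tx":0.11,"ty":0,"tz":0.13,"grip":0.3},{"rx":0,"ry":0,"rz":0,"tx":0.11,"ty":0,"tz":0.13,"grip":0.3},{"rx":0,"ry":0,"rz":0,"tx":0.11,"ty":0,"tz":0.13,"grip":0.3},{"rx":0,"ry":0,"rz":0,"tx":0.11,"ty":0,"tz":0.13,"grip":0.3},{"rx":0,"ry":0,"rz":0,"tx":0.11,"ty":0,"tz":0.13,"grip":0.3},{"rx":0,"ry":0,"rz":0,"tx":0.11,"ty":0,"tz":0.13,"grip":0.3}]'; python3 d.py 0.005 .021 .017 40; python3 -c "
from h import *
snap('wrist','w15')"
```

```text
time_s: 21.97
ee_pos: [0.4663, -0.0092, 0.0811]
eef_rot: [-3.127, -0.862, 0.033]
force: [-0.2, -0.4, 0.0]
grip_width: 0.0326
shift units tool [1.3  0.07 1.58] in target tool axes [1.28 0.06 1.6 ] turn [-0.16  0.15 -0.05] F [-0.2 -0.4  0. ] t 21.9667
tip local [-0.0776  0.0244  0.0179] beta 40.6 q [-0.16  0.4   2.27  2.73  0.41 -1.32]
ik [[-0.12, 0.46, 2.16, 2.79, 0.36, -1.34]]
```

View pics/w15.png

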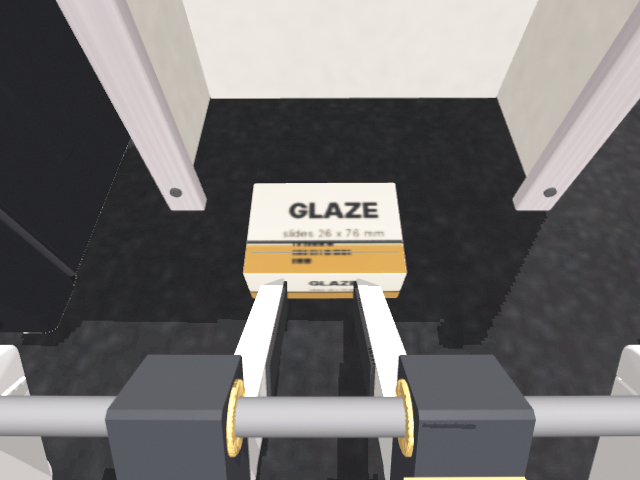

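```bash
python3 -m pendant '[{"rx":0,"ry":0,"rz":0,"tx":0.11,"ty":0.01,"tz":0.135,"grip":0.3},{"rx":0,"ry":0,"rz":0,"tx":0.11,"ty":0.01,"tz":0.135,"grip":0.3},{"rx":0,"ry":0,"rz":0,"tx":0.11,"ty":0.01,"tz":0.135,"grip":0.3},{"rx":0,"ry":0,"rz":0,"tx":0.11,"ty":0.01,"tz":0.135,"grip":0.3},{"rx":0,"ry":0,"rz":0,"tx":0.11,"ty":0,"tz":0.135,"grip":0.3},{"rx":0,"ry":0,"rz":0,"tx":0.11,"ty":0,"tz":0.135,"grip":0.3}]'; python3 d.py 0.005 .021 .017 40; python3 -c "
from h import *
snap('wrist','w16')"
```

```text
time_s: 22.52
ee_pos: [0.513, -0.0089, 0.0802]
eef_rot: [-3.127, -0.863, 0.033]
force: [-0.6, -0.1, -0.2]
grip_width: 0.0328
shift units tool [0.56 0.03 0.68] in target tool axes [0.55 0.02 0.69] turn [-0.16  0.14 -0.05] F [-0.6 -0.1 -0.2] t 22.5167
tip local [-0.0309  0.0229  0.0171] beta 40.5 q [-0.14  0.47  2.15  2.72  0.36 -1.28]
ik [[-0.12, 0.46, 2.16, 2.79, 0.36, -1.34]]
```

View pics/w16.png

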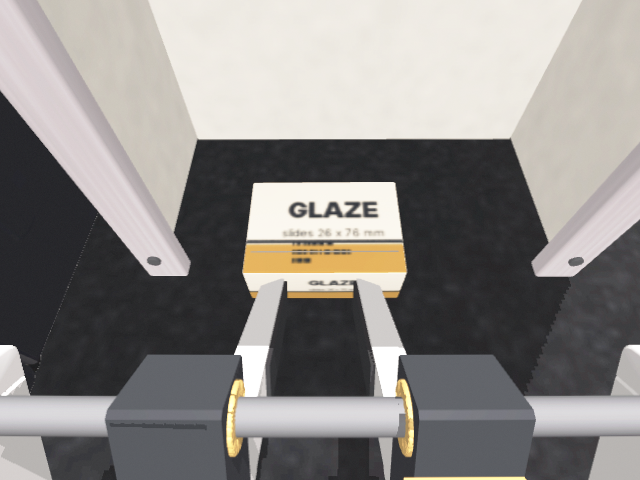

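```bash
cat > bx.py <<'E'
import lip,sys
from lip import *
lip.H=p=(.6183,-.0267,.0381)
def loc(X):
    c,s=np.cos(p[2]),np.sin(p[2]);d=X[:2]-np.array(p[:2]);return np.array([c*d[0]+s*d[1],-s*d[0]+c*d[1]])
def box(tag,pts):
    C=L(tag);q=[loc(onz(C,u,v,.03)) for u,v in pts];print(np.round(q,4).tolist(),'centre',np.mean(q,0).round(4))
E
python3 - <<'E'
from bx import *
box('w16',[(254,183),(396,182),(407,272),(243,273)])
C=L('w16')
print([loc(onz(C,u,v,0)).round(4).tolist() for u,v in ((158,275),(189,275),(534,275),(569,275))])
E
```

```text
[[0.0316, 0.06], [0.0322, -0.0197], [-0.0247, -0.0194], [-0.0253, 0.0598]] centre [0.0034 0.0202]
[[-0.011, 0.1154], [-0.011, 0.0976], [-0.0108, -0.0981], [-0.0108, -0.1179]]
```

```bash
python3 -m pendant '[{"rx":0,"ry":0,"rz":0,"tx":0.1,"ty":0,"tz":0.125,"grip":0.3},{"rx":0,"ry":0,"rz":0,"tx":0.1,"ty":0,"tz":0.125,"grip":0.3},{"rx":0,"ry":0,"rz":0,"tx":0.1,"ty":0,"tz":0.125,"grip":0.3},{"rx":0,"ry":0,"rz":0,"tx":0.1,"ty":0,"tz":0.125,"grip":0.3},{"rx":0,"ry":0,"rz":0,"tx":0.08,"ty":0,"tz":0.1,"grip":0.3}]'; python3 d.py 0.008 .021 .017 40; python3 -c "
from h import *
snap('wrist','w17')"
```

```text
time_s: 22.98
ee_pos: [0.5474, -0.0074, 0.0792]
eef_rot: [-3.127, -0.863, 0.033]
force: [-1.0, 0.8, 1.1]
grip_width: 0.0329
shift units tool [0.07 0.03 0.07] in target tool axes [0.06 0.03 0.07] turn [-0.16  0.13 -0.05] F [-1.   0.8  1.1] t 22.9833
tip local [0.0036 0.0231 0.0161] beta 40.5 q [-0.12  0.51  2.06  2.7   0.32 -1.25]
ik [[-0.12, 0.46, 2.15, 2.79, 0.36, -1.34]]
```

View pics/w17.png

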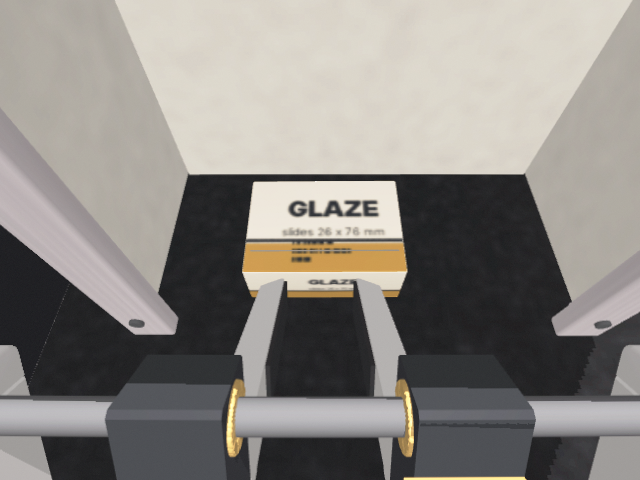

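```bash
python3 -m pendant '[{"rx":0,"ry":0,"rz":0,"tx":0.08,"ty":0,"tz":0.09,"grip":0.3},{"rx":0,"ry":0,"rz":0,"tx":0.02,"ty":0,"tz":0.02,"grip":0.3}]'; python3 d.py 0.008 .021 .017 40|sed 3d; python3 -c "
from h import *
snap('wrist','w18')
from bx import *
box('w17',[(253,182),(397,181.5),(407,271.5),(243,272)])
box('w18',[(253,182),(397,181.5),(407,271.5),(243,272)])"
```

```text
time_s: 23.2
ee_pos: [0.5547, -0.007, 0.0794]
eef_rot: [-3.127, -0.864, 0.034]
force: [-0.2, 0.3, 1.0]
grip_width: 0.0329
shift units tool [-0.06  0.03 -0.07] in target tool axes [-0.06  0.03 -0.07] turn [-0.16  0.13 -0.04] F [-0.2  0.3  1. ] t 23.2
tip local [0.0109 0.0232 0.0164] beta 40.5 q [-0.12  0.52  2.04  2.69  0.31 -1.24]
[[0.066, 0.0607], [0.0662, -0.0199], [0.0096, -0.019], [0.0092, 0.0598]] centre [0.0377 0.0204]
[[0.0734, 0.0608], [0.0737, -0.0199], [0.0169, -0.019], [0.0166, 0.0599]] centre [0.0452 0.0205]
```

View pics/w18.png

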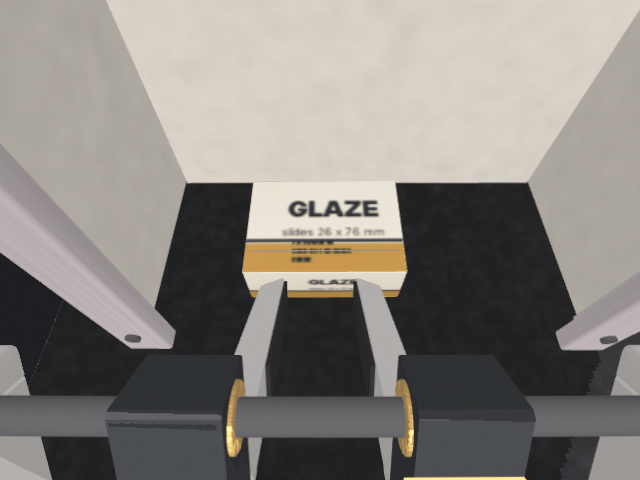

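The box centre is at about 0.045, so all of it is behind the window. I'll retreat straight back.

```bash
python3 -m pendant '[{"rx":0,"ry":0,"rz":0,"tx":-0.12,"ty":0,"tz":-0.15,"grip":0.3},{"rx":0,"ry":0,"rz":0,"tx":-0.3,"ty":0,"tz":-0.36,"grip":0.3},{"rx":0,"ry":0,"rz":0,"tx":-0.3,"ty":0,"tz":-0.36,"grip":0.3},{"rx":0,"ry":0,"rz":0,"tx":-0.3,"ty":0,"tz":-0.38,"grip":0.3},{"rx":0,"ry":0,"rz":0,"tx":-0.2,"ty":0,"tz":-0.38,"grip":0.3},{"rx":0,"ry":0,"rz":0,"tx":0,"ty":0,"tz":-0.2,"grip":0.3},{"rx":0,"ry":0,"rz":0,"tx":0,"ty":0,"tz":0,"grip":0.3}]'; python3 d.py -.07 0 .09 18; python3 -c "
from h import *
snap('wrist','w19')"
```

```text
time_s: 23.83
ee_pos: [0.459, -0.0108, 0.0892]
eef_rot: [-3.126, -0.862, 0.033]
force: [0.1, -0.6, 0.1]
grip_width: 0.0325
shift units tool [ 0.52  0.54 -0.58] in target tool axes [ 0.7   0.55 -0.33] turn [-0.15  5.66 -0.08] F [ 0.1 -0.6  0.1] t 23.8333
tip local [-0.0849  0.0231  0.0261] beta 40.6 q [-0.17  0.37  2.29  2.7   0.4  -1.29]
ik [[-0.26, 0.35, 2.47, 2.8, 0.95, -1.46]]
```

View pics/w19.png

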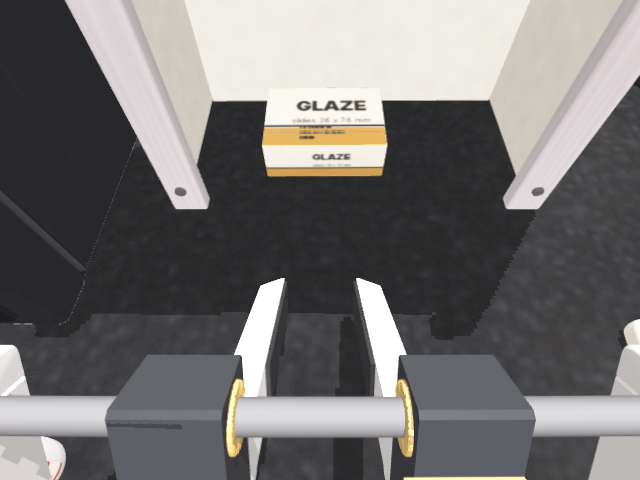

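```bash
python3 -m pendant '[{"rx":0,"ry":0.8,"rz":0,"tx":0.1,"ty":0.08,"tz":-0.1,"grip":0.3},{"rx":0,"ry":0.8,"rz":0,"tx":0.1,"ty":0.08,"tz":-0.1,"grip":0.3},{"rx":0,"ry":0.8,"rz":0,"tx":0.1,"ty":0.08,"tz":-0.06,"grip":0.3},{"rx":0,"ry":0.8,"rz":0,"tx":0.1,"ty":0.08,"tz":-0.05,"grip":0.3},{"rx":0,"ry":0.8,"rz":0,"tx":0.1,"ty":0.08,"tz":0,"grip":0.3},{"rx":0,"ry":0.8,"rz":0,"tx":0.1,"ty":0.05,"tz":0,"grip":0.3},{"rx":0,"ry":0.6,"rz":0,"tx":0.05,"ty":0,"tz":0,"grip":0.3},{"rx":0,"ry":0,"rz":0,"tx":0,"ty":0,"tz":0,"grip":0.3}]'; python3 -c "
from h import *
c=snap('wrist','w20');snap('side','s20');snap('top','t20')
print(c['world_from_camera'][:3][0][3],np.array(c['world_from_camera'])[:3,3])
crop('w20',50,0,190,110,5,'w20a')"
```

```text
time_s: 24.55
ee_pos: [0.4663, -0.0304, 0.1202]
eef_rot: [-3.121, -1.262, 0.023]
force: [0.4, -1.1, 1.1]
grip_width: 0.0328
0.41322770842809253 [ 0.41322771 -0.03342446  0.22519243]
```

View pics/w20.png

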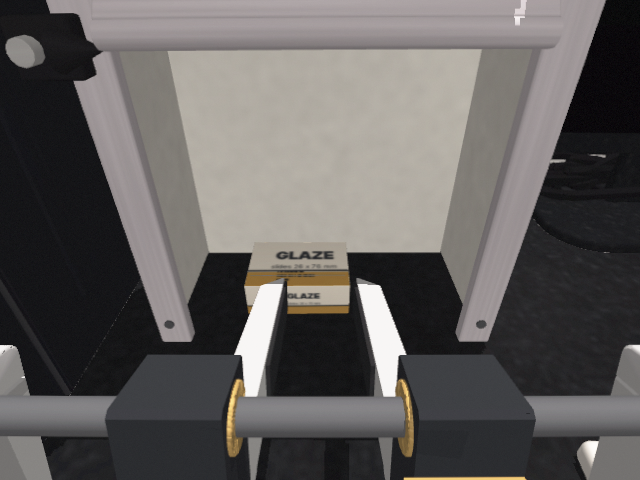

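View pics/w20a.png

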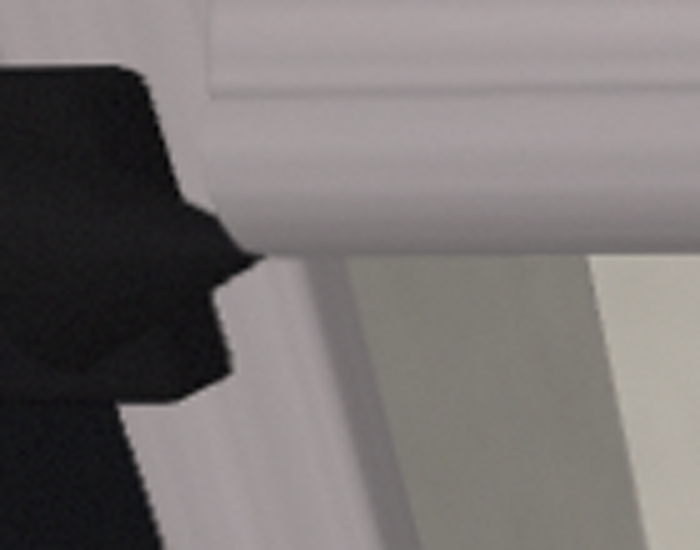

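View pics/t20.png

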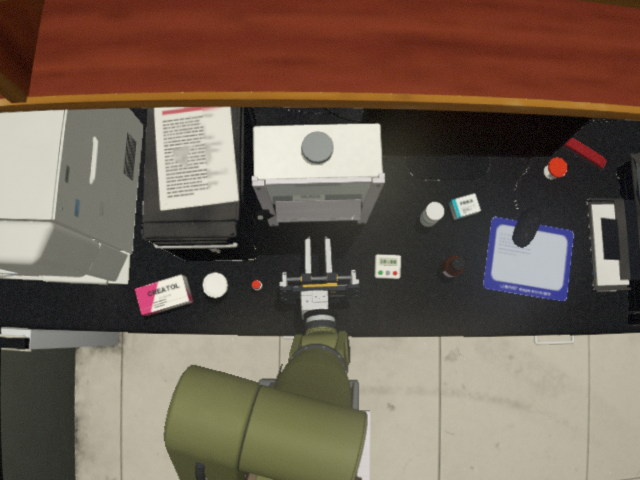

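View pics/s20.png

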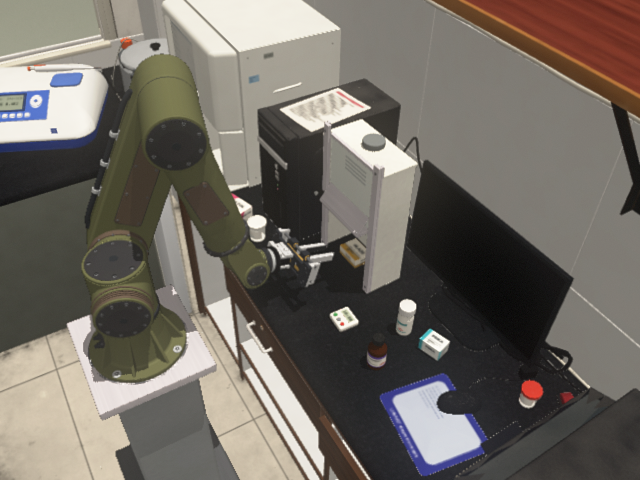

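Run:
```python
import lip
from lip import *
lip.H=p=(.6183,-.0267,.0381);C=L('w20')
for uv in ((103,51.4),):
    f=lambda q:proj(C,hw((-.024,.094,q[0]),p))-uv
    q=least_squares(f,[.2]);print('ptr',q.x,f(q.x))
for y,v in ((.086,50.6),(.05,50.4)):
    q=least_squares(lambda s:nose(C,y,s[0])[1]-v,[.19]);print(y,q.x)
from bx import *
box('w20',[(255,242.5),(347,242.5),(349.5,285.5),(247,285.5)])
from station import ctrl
o=ctrl.get_obs();print(o['time_s'],np.round(o['force'],1))
```

```text
ptr [0.19821302] [ 1.52176471 -0.43338755]
0.086 [0.19984524]
0.05 [0.19955862]
[[0.0732, 0.0601], [0.0729, -0.0201], [0.0166, -0.019], [0.0168, 0.0582]] centre [0.0449 0.0198]
24.7 [ 0.4  0.3 -0.5]
```

The sash is level within 1–1.5 mm, the box is inside and flat, and nothing touches the robot. Handing in.

```bash
python3 -c "
from station import ctrl
print(ctrl.hand_in())"
```

```text
the job is handed in; nothing more can be done
None
```

I raised the sliding window to the pointer and pushed the slide box in under it, then handed the job in at about 25 s. `hand_in` gives no verdict, so the checks below are my own measurements.

- **Window:** In the last wrist view the lip's underside is about 199.7 mm above the bench. The pointer tip is at 198.2 to 198.7 mm, so the window sits 1 to 1.5 mm high. The views of the tip differ by about 1 mm, because the end of the lip partly hid it in some of them.
- **How the window got there:** I overshot by about 3 mm on the first lift. I nudged it down with the fingertips on the front of the apron, with about 4 N downward (9 N sideways for a moment), and that left it about 2 mm low. A last push from beneath brought it to its final height before I touched the box.
- **Box:** It is flat on the bench and square to the hood. Its centre is about 45 mm behind the window plane (32 mm needed), and its front face is about 16 mm behind the plane.
- **Surroundings:** In the last pictures the other things on the bench look to be where they were. The gripper stood clear of everything, and the forces I read stayed below about 10 N.

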